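# Unstack the lids from the comal and close the four jars

## Task

The comal is needed for tortillas, but the lids of the four kitchen jars are stacked on it. Take the stack apart and set each lid, right side up as it lies now, flat and centred on the jar of its own shape and size (oblong, square, larger round, small round), the oblong and square lids squared up with their jars, and let go of them all.

Things in the scene. Friction and masses are not known exactly. Their poses are not given: they have to be found in the camera images.
- lid_oblong_mid (a point): Loose flat wooden oblong lid, a slab 104 x 68 mm, 20 mm thick, long side along its x axis; bottom of the stack, lying on the comal (4 mm of that is a dark rubber gasket below, set in 3 mm all round). The point is the lid's centre, half-way up (10 mm above its underside), z up.
- lid_square_mid (a point): Loose flat wooden square lid, a slab 62 x 62 mm, 20 mm thick, sides along its x and y axes; second from the bottom of the stack, on the oblong lid (4 mm of that is a dark rubber gasket below, set in 3 mm all round). The point is the lid's centre, half-way up (10 mm above its underside), z up.
- lid_round_mid (a point): Loose flat wooden larger round lid, a disc of diameter 52 mm, 20 mm thick; third from the bottom, on the square lid (4 mm of that is a dark rubber gasket below, set in 3 mm all round). The point is the lid's centre, half-way up (10 mm above its underside), z up.
- lid_small_mid (a point): Loose flat wooden small round lid, a disc of diameter 40 mm, 20 mm thick; top of the stack, on the larger round lid (4 mm of that is a dark rubber gasket below, set in 3 mm all round). The point is the lid's centre, half-way up (10 mm above its underside), z up.
- jar_oblong_top (a point): Fixed open white ceramic oblong jar, 108 x 72 mm outside, long side along its x axis, mouth 78 x 42 mm, 70 mm tall, thick flat rim. The point is the centre of the mouth at the height of the rim's flat top, z up; the lid's underside rests at this height.
- jar_square_top (a point): Fixed open white ceramic square jar, 66 x 66 mm outside, sides along its x and y axes, mouth 40 x 40 mm, 70 mm tall, thick flat rim. The point is the centre of the mouth at the height of the rim's flat top, z up; the lid's underside rests at this height.
- jar_round_top (a point): Fixed open white ceramic larger round jar, outside diameter 62 mm, mouth diameter 32 mm, 70 mm tall, thick flat rim. The point is the centre of the mouth at the height of the rim's flat top, z up; the lid's underside rests at this height.
- jar_small_top (a point): Fixed open white ceramic small round jar, outside diameter 48 mm, mouth diameter 22 mm, 70 mm tall, thick flat rim. The point is the centre of the mouth at the height of the rim's flat top, z up; the lid's underside rests at this height.
- comal: Black cast iron comal, a flat disc of diameter 220 mm on a low square white burner, fixed; the lids are stacked on it. Origin on the counter below its centre; the comal's flat top is 62 mm above the origin.
Not all that is in view belongs to the job. Leave any purple look-alike of the part that bears lid_small_mid alone.

How it is judged:
By the outcome, as a careful person would: the job done as asked, in the order asked, and still so for the second after the job is handed in, with the robot touching nothing.
It also fails if it takes over 120 s, if anything falls off the work surface, if the arm or the gripper's body presses on something with over 40 N, if the wrist force passes 120 N, or if a joint passes its speed limit or range.

## Robot

A 7-joint arm with a two-finger parallel gripper is mounted at the origin on the work surface. World frame = base frame: x ahead of the robot, y to its left, z up, the work surface at z = 0. Lengths are in m, angles in rad, forces in N, time in s.
With the tool pointing down it reaches from about 0.4 to 0.875 m from the base axis. Payload 19.3 kg.
Tool frame: the origin (TCP) lies midway between the tips of the shut fingers; the grasp point (between the pads) lies 19 mm behind it (bot.grip_point_offset is the distance from the TCP to the grasp point, in m); z points along the fingers, y is the direction in which the jaws open and shut (so a half turn about z gives the same grasp; the last joint's range is limited). The gripper opens to 85 mm and grips with 20 to 120 N. Pads are 22 mm wide; open, the fingers measure 114 mm over their backs; the gripper's body (76 mm by 85 mm) begins 54 mm behind the grasp point. The pads swing forward as they close: fully open they stand 13 mm farther back than shut.
Start: joints at [1.111, 0.521, -0.036, 1.599, 0.021, 1.021, -0.113], TCP at [0.237, -0.578, 0.231] pointing down, gripper open.
Joint ranges: [-2.91, 2.91], [-0.3, 2.13], [-1.5, 1.42], [0.17, 2.43], [-1.26, 4.41], [0.16, 1.93], [-2.52, 2.52]. Speed limits (rad/s): [1.89, 1.89, 2.39, 2.39, 3.01, 3.01, 3.01].

## Interface

Orientations are given as [roll, pitch, yaw] about the fixed x, y, z axes, in that order (R = Rz(yaw) Ry(pitch) Rx(roll)).
In Python, from workcell import bot, viewer, workorder gives the robot as it stands.
- The arm moves only by the tool move_arm, never from a script. Its argument "plan" is a list of rows, each a list of 6 numbers: the shift along the tool's x, y, z scaled (see below), then the turn, a rotation vector about the tool's x, y, z scaled (see below). A call has 1 to 5 rows; each row shifts and turns the commanded pose from where the row before left it, along the tool's axes as they then stand; what a row does not reach is not made up. The controller multiplies each number of a shift by 0.025 m and each number of a turn by pi rad. A row lasts 1/10 s, in which the tool goes at most 50 mm and 8.59 degrees, less where a joint would pass 70% of its speed; a pose out of reach is approached as far as the arm can. A call with a number of a shift or a turn outside -1 to 1 is refused whole. A call with a gripper value outside its range is refused whole. "claw" is the closure, from -1 (fully open) to 1 (shut), so that 0 is half open, set as the call begins (left out, the last holds). The fingers move at their own pace and stop on an object; "force" is the grip in N (left out, the last holds). Time passes only in rows, so rows that do not move let the fingers close. It gives the time, the measured TCP pose, the force and the opening at its end, in the units of the state.
- bot.observe(): the state, without advancing time (a new reading comes with each control period).
- viewer.grab_frame(name): name is "scene" or "top"; returns the picture (420x560x3 uint8, red, green, blue); there is no depth.
- viewer.camera_info(name): a dict with "K" (3x3 intrinsics, pixels), "D" ([k1, k2, p1, p2, k3] as OpenCV has them; the pictures are not rectified), "R" (3x3) and "t" (3): a world point X has camera coordinates R X + t. Camera axes: x right, y down, z forward; pixel columns grow to the right and rows downward; lengths in m; the calibration is good to about 2 mm. A picture is of the moment at which its call begins. camera_info takes no time and is no camera call.
- workorder.job_done(): hands the job in, once; it reports no verdict.
The state is a dict: "clock": time; "qpos": joint angles; "qd": joint speeds; "joint_efforts": joint torques, N m; "position": TCP position; "tool_rot": TCP orientation; "force": force on the tool from outside, world axes, zero at the start; "moment": the same for the moment, N m; "grip_width": finger opening in m.
Only numpy, scipy, OpenCV 4.12 (cv2) and the standard library are available. Lean on these libraries where they do the work, as an engineer would, in place of code of your own. Each camera call takes 0.05 s, during which the arm holds its last target.

## Working session

There is one attempt and no reset: what is moved stays moved. The work goes in short steps, Python scripts to look and compute and a tool call to move; the robot and the scene stay as the last step left them, time stands still between calls to the robot, and variables do not carry over. Pictures are saved under pics/ and viewed, and the job is handed in when it is done.

Besides the shell and the picture viewer there is one more tool, called after "Emit:" in YAML: its name, and indented under it one key for each argument. move_arm: Moves the arm, as the interface text tells. Shifts and turns lie within -1 to 1; 1 stands for 0.025 m of shift or pi rad of turn. Its arguments: {"type":"object","properties":{"plan":{"type":"array","items":{"type":"array","items":{"type":"number"}}},"claw":{"type":"number"},"force":{"type":"number"}},"required":["plan"]}

```bash
ls; mkdir -p pics
python3 - <<'E'
from workcell import bot, viewer
import cv2
s=bot.observe(); print(s)
print(bot.grip_point_offset)
for n in("scene","top"):
    f=viewer.grab_frame(n); cv2.imwrite(f"pics/{n}0.png",f[...,::-1]); print(viewer.camera_info(n))
E
```

```text
pics
{'clock': 0.0, 'qpos': array([ 1.11081516,  0.52202923, -0.0363315 ,  1.60003007,  0.02117393,
        1.02111002, -0.1127661 ]), 'qd': array([-0.00083194, -0.0013886 , -0.00013543, -0.00039454,  0.00097523,
       -0.00143123,  0.00090394]), 'joint_efforts': array([ 4.99409780e-04, -9.27107263e+01,  1.98018260e+00, -3.69946754e+01,
        1.80492376e-02,  8.05686781e-03,  5.52433073e-05]), 'position': array([ 0.237328  , -0.57779979,  0.2307083 ]), 'tool_rot': array([-3.14040149e+00,  6.22975561e-05,  3.89795458e-01]), 'force': array([-0.98030161,  0.24673389, -0.18254091]), 'moment': array([0.00171273, 0.02963227, 0.01435204]), 'grip_width': 0.08557721177620635}
0.0187
{'K': array([[429.86750234,   0.        , 282.24094821],
       [  0.        , 429.86750234, 209.53617591],
       [  0.        ,   0.        ,   1.        ]]), 'D': array([0.02153941, 0.        , 0.        , 0.        , 0.        ]), 'R': array([[ 0.84123416,  0.5404017 ,  0.01706121],
       [ 0.40884532, -0.61516004, -0.67410951],
       [-0.35379455,  0.57405934, -0.73843435]]), 't': array([-0.45273552, -0.17057604,  1.15131383])}
{'K': array([[467.52843671,   0.        , 282.28208804],
       [  0.        , 467.52843671, 212.83446619],
       [  0.        ,   0.        ,   1.        ]]), 'D': array([0.01985693, 0.        , 0.        , 0.        , 0.        ]), 'R': array([[ 0.01137936, -0.99990685,  0.00753657],
       [-0.98916014, -0.01235991, -0.14631968],
       [ 0.1463992 , -0.00578985, -0.98920865]]), 't': array([-0.00566307,  0.53962344,  1.16043408])}
```

View pics/scene0.png

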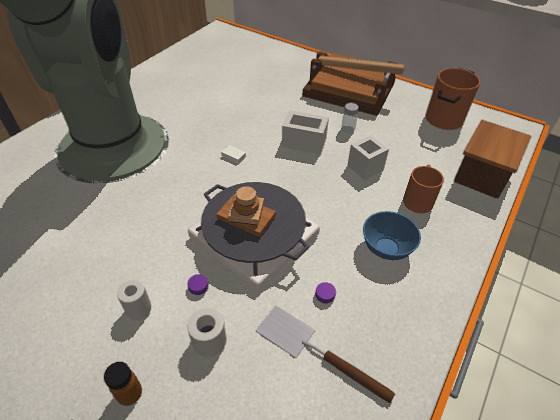

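View pics/top0.png

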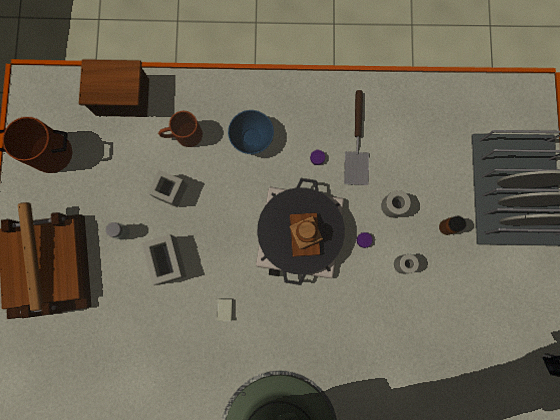

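The overview shows the stack at top-view pixel (306,232), with the round jars at (398,203) and (408,263), the square jar at (168,188) and the oblong jar at (165,258). I'll enlarge crops of these.

```bash
cat > h.py <<'E'
import numpy as np, cv2
from workcell import bot, viewer
def crop(src,c0,r0,w,h,s,name):
    im=cv2.imread(src)[r0:r0+h,c0:c0+w]; cv2.imwrite(name,cv2.resize(im,None,fx=s,fy=s,interpolation=cv2.INTER_CUBIC))
def ray(cam,uv):
    c=viewer.camera_info(cam); p=cv2.undistortPoints(np.array(uv,float).reshape(-1,1,2),c["K"],c["D"]).reshape(-1,2)
    d=np.c_[p,np.ones(len(p))]@c["R"]; o=-c["R"].T@c["t"]; return o,d
def onz(cam,uv,z):
    o,d=ray(cam,uv); return o+d*((z-o[2])/d[:,2])[:,None]
def proj(cam,X):
    c=viewer.camera_info(cam); X=np.array(X,float).reshape(-1,3)
    return cv2.projectPoints(X,cv2.Rodrigues(c["R"])[0],c["t"],c["K"],c["D"])[0].reshape(-1,2)
E
python3 - <<'E'
from h import *
crop("pics/top0.png",270,195,75,75,8,"pics/c_stack.png")
crop("pics/top0.png",140,165,60,125,5,"pics/c_left.png")
crop("pics/top0.png",375,180,60,100,6,"pics/c_right.png")
crop("pics/scene0.png",200,170,100,75,8,"pics/s_stack.png")
crop("pics/scene0.png",270,100,130,85,6,"pics/s_left.png")
crop("pics/scene0.png",105,270,130,95,6,"pics/s_right.png")
E
```

```text
(no output)
```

View pics/c_stack.png

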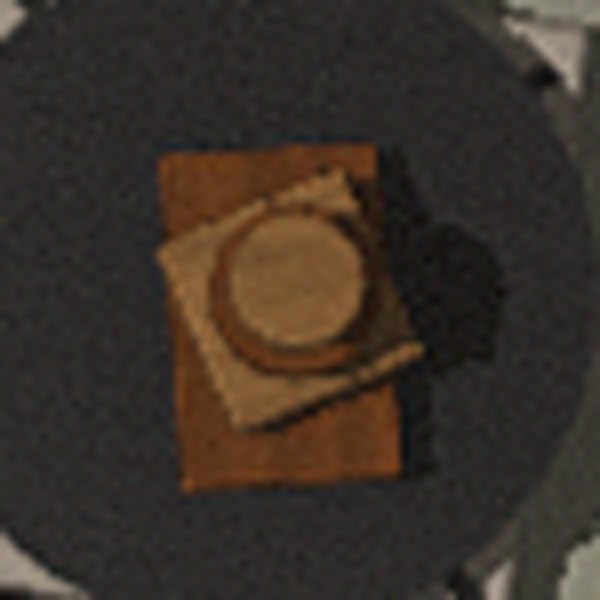

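View pics/c_left.png

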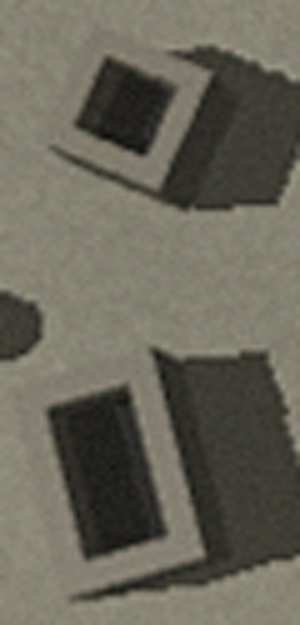

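View pics/c_right.png

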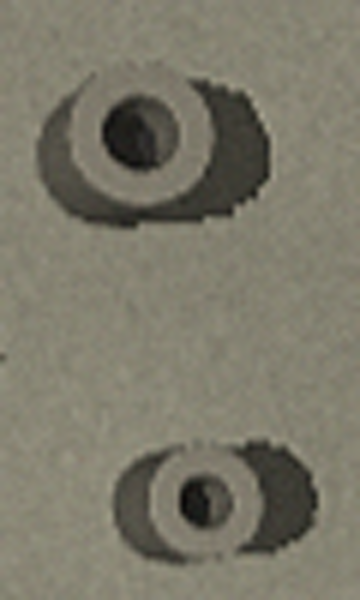

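View pics/s_stack.png

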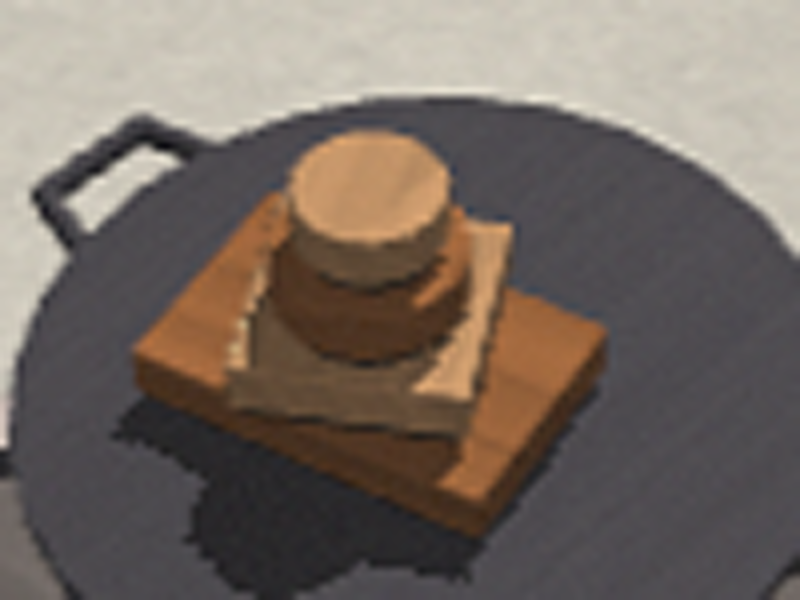

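View pics/s_left.png

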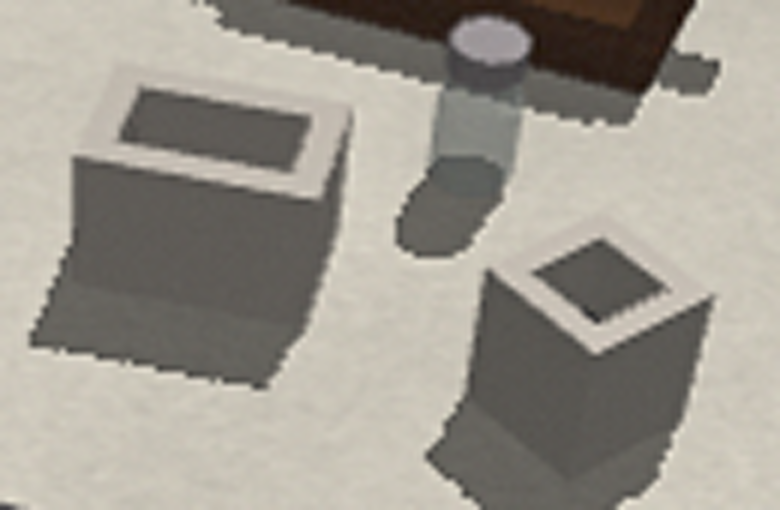

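View pics/s_right.png

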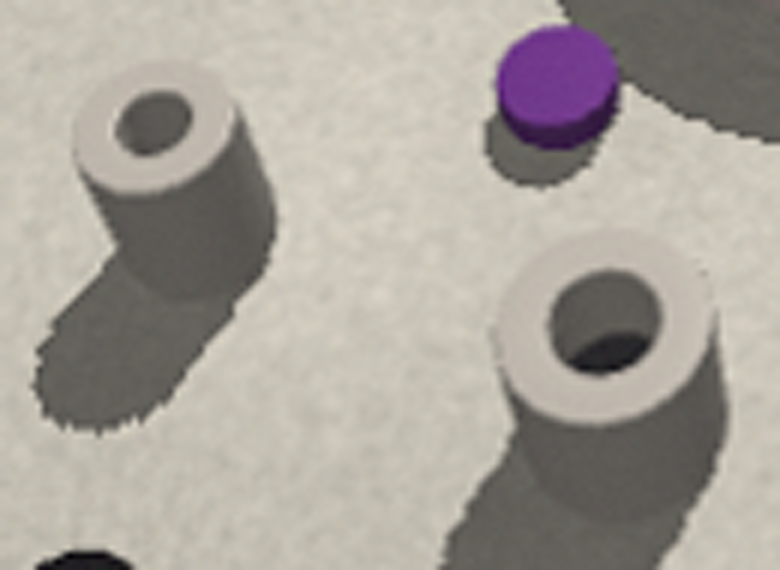

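```bash
cat > fit0.py <<'E'
from h import *
from scipy.optimize import least_squares
def full(p,c0,r0,s): return (np.array(p,float)+.5)/s-.5+[c0,r0]
SL=(270,100,6);TL=(140,165,5);TS=(270,195,8);SS=(200,170,8);TR=(375,180,6);SR=(105,270,6)
def rect(a,b,z): return np.array([[a,b,z],[a,-b,z],[-a,-b,z],[-a,b,z]])/1*[.5,.5,1]
def world(p,m):
    c,s=np.cos(p[2]),np.sin(p[2]); return np.c_[p[0]+c*m[:,0]-s*m[:,1],p[1]+s*m[:,0]+c*m[:,1],m[:,2]]
def fit(name,obs,p0):
    # obs: list of (cam, model pts, pix) ; nearest match of corner
    def res(p): return np.concatenate([(proj(c,world(p,m))-u).ravel() for c,m,u in obs])
    # match by nearest
    o2=[]
    for c,m,u in obs:
        q=proj(c,world(p0,m)); o2.append((c,m[[np.argmin(np.linalg.norm(q-x,axis=1)) for x in u]],u))
    for sel in [o2]+[[x for x in o2 if x[0]==cc] for cc in("scene","top")]:
        if not sel: continue
        obs=sel; r=least_squares(lambda p:np.concatenate([(proj(c,world(p,m))-u).ravel() for c,m,u in sel]),p0)
        print(name,sorted({x[0] for x in sel}),np.round(r.x*[1000,1000,180/np.pi],2),"rms",np.sqrt(np.mean(r.fun**2)).round(2))
if __name__=="__main__":
    for cam in("scene","top"):
        c=viewer.camera_info(cam); print(cam,-c["R"].T@c["t"])
    so=full([(140,88),(310,117),(295,170),(120,138)],*SL); to=full([(49,408),(129,385),(166,535),(86,560)],*TL)
    soo=full([(120,65),(352,105),(322,198),(75,156)],*SL)
    ss=full([(600,238),(668,288),(598,323),(532,272)],*SL); ts=full([(108,57),(177,90),(147,157),(76,124)],*TL)
    sso=full([(603,213),(713,295),(596,353),(487,270)],*SL)
    def init(tp,z):
        P=onz("top",tp,z); return P.mean(0),P
    for nm,tp,z in(("obl jar",to,.07),("sq jar",ts,.07),("obl lid",full([(160,155),(377,145),(400,472),(184,490)],*TS),.082),("sq lid",full([(340,172),(425,350),(240,430),(158,252)],*TS),.102)):
        m,P=init(tp,z); e=np.roll(P,-1,0)-P; L=np.linalg.norm(e[:,:2],axis=1); k=np.argmax(L); 
        a=np.arctan2(e[k,1],e[k,0]); a=(a+np.pi/2)%np.pi-np.pi/2; print(nm,m.round(4),np.rad2deg(a).round(1),L.round(4))
        p0=[m[0],m[1],a]
        if nm=="obl jar": fit(nm,[("top",rect(.078,.042,.07),tp),("scene",rect(.078,.042,.07),so),("scene",rect(.108,.072,.07),soo)],p0)
        if nm=="sq jar": fit(nm,[("top",rect(.04,.04,.07),tp),("scene",rect(.04,.04,.07),ss),("scene",rect(.066,.066,.07),sso)],p0)
        if nm=="obl lid": fit(nm,[("top",rect(.104,.068,.082),tp),("scene",rect(.104,.068,.082),full([(607,330),(480,505),(135,352),(275,195)],*SS))],p0)
        if nm=="sq lid": fit(nm,[("top",rect(.062,.062,.102),tp),("scene",rect(.062,.062,.102),full([(512,228),(470,400),(230,370)],*SS))],p0)
    th=np.linspace(0,2*np.pi,60,endpoint=False)
    def circ(nm,D,z,tb,sb):
        def bb(cam,p):
            q=proj(cam,np.c_[p[0]+D/2*np.cos(th),p[1]+D/2*np.sin(th),0*th+z]); return np.r_[q.min(0),q.max(0)]
        P=onz("top",[[(tb[0]+tb[2])/2,(tb[1]+tb[3])/2]],z)[0]
        for cams in (("top","scene"),("top",),("scene",)):
            o={"top":tb,"scene":sb}
            f=lambda p:np.concatenate([(bb(c,p)-o[c])[~np.isnan(o[c])] for c in cams])
            r=least_squares(f,P[:2]); print(nm,cams,(r.x*1000).round(2),np.sqrt(np.mean(r.fun**2)).round(2))
    def B(b,c): 
        return np.r_[full(b[:2],*c),full(b[2:],*c)]
    n=np.nan
    circ("small lid",.04,.142,B((230,216,366,349),TS),B((288,130,451,245),SS))
    circ("round lid",.052,.122,B((209,205,n,376),TS),B((270,n,470,n),SS))
    circ("round jar mouth",.032,.07,B((102,96,179,170),TR),B((548,268,662,376),SR))
    circ("round jar out",.062,.07,B((69,60,214,206),TR),B((498,228,716,426),SR))
    circ("small jar mouth",.022,.07,B((180,474,233,528),TR),B((115,90,193,157),SR))
    circ("small jar out",.048,.07,B((148,443,264,560),TR),B((72,60,240,194),SR))
E
python3 fit0.py
```

```text
scene [ 0.85792437 -0.52119498  0.74290696]
top [0.36395182 0.00772589 1.22691164]
obl jar [0.417  0.2974 0.07  ] 16.5 [0.0405 0.0764 0.0403 0.0772]
obl jar ['scene', 'top'] [417.34 298.16  17.33] rms 0.41
obl jar ['scene'] [417.29 299.01  17.73] rms 0.37
obl jar ['top'] [416.99 297.41  16.71] rms 0.3
sq jar [0.5997 0.2966 0.07  ] 65.7 [0.0391 0.037  0.0398 0.0375]
sq jar ['scene', 'top'] [600.36 297.13  68.02] rms 0.37
sq jar ['scene'] [600.55 297.53  68.46] rms 0.24
sq jar ['top'] [599.75 296.64  66.74] rms 0.45
obl lid [ 0.4818 -0.0544  0.082 ] 4.6 [0.0673 0.1012 0.0663 0.1036]
obl lid ['scene', 'top'] [482.59 -54.69   4.34] rms 0.46
obl lid ['scene'] [483.36 -55.17   4.36] rms 0.43
obl lid ['top'] [481.82 -54.44   4.33] rms 0.35
sq lid [ 0.484  -0.0565  0.102 ] -66.0 [0.0598 0.061  0.0592 0.0605]
sq lid ['scene', 'top'] [484.73 -56.45 -65.28] rms 0.48
sq lid ['scene'] [485.64 -56.54 -65.62] rms 0.4
sq lid ['top'] [483.98 -56.52 -65.21] rms 0.43
small lid ('top', 'scene') [485.9  -56.26] 0.27
small lid ('top',) [485.08 -56.33] 0.16
small lid ('scene',) [486.65 -56.44] 0.07Traceback (most recent call last):
  File "fit0.py", line 49, in <module>
    circ("round lid",.052,.122,B((209,205,n,376),TS),B((270,n,470,n),SS))
    ~~~~^^^^^^^^^^^^^^^^^^^^^^^^^^^^^^^^^^^^^^^^^^^^^^^^^^^^^^^^^^^^^^^^^
  File "fit0.py", line 44, in circ
    r=least_squares(f,P[:2]); print(nm,cams,(r.x*1000).round(2),np.sqrt(np.mean(r.fun**2)).round(2))
    return func(*args, **kwargs)
    raise ValueError("Initial guess is outside of provided bounds")
ValueError: Initial guess is outside of provided bounds
```

```bash
sed -i 's|P=onz("top",\[\[(tb\[0\]+tb\[2\])/2,(tb\[1\]+tb\[3\])/2\]\],z)\[0\]|P=np.array([.5,-.1]) if np.isnan(tb).any() else onz("top",[[(tb[0]+tb[2])/2,(tb[1]+tb[3])/2]],z)[0]|; s|for cams in (("top","scene")|for cams in (("top","scene")|' fit0.py; sed -i 's|(270,n,470,n),SS|(270,n,470,368),SS|;s|(209,205,n,376)|(209,205,n,373)|' fit0.py
sed -i 's|circ("round lid",.052,.122,.*|circ("round lid",.052,.122,B((209,205,n,373),TS),B((270,n,470,n),SS))|;s|("top",),("scene",)):|("top",)) if "lid" in nm else (("top","scene"),("top",),("scene",)):|' fit0.py; python3 fit0.py | tail -15
python3 - <<'E'
# overlay
from fit0 import *
for cam,(c0,r0,s) in(("top",TS),("scene",SS),("top",TL),("scene",SL)):
    im=cv2.imread(f"pics/{cam}0.png")[r0:r0+(125 if (c0,r0,s)==TL else 85),c0:c0+130]; im=cv2.resize(im,None,fx=s,fy=s,interpolation=cv2.INTER_CUBIC)[:600,:800]
    for p,a,b,z in (((.4826,-.0547,np.deg2rad(4.3)),.104,.068,.082),((.4847,-.0565,np.deg2rad(-65.3)),.062,.062,.102),((.4173,.2982,np.deg2rad(17.3)),.108,.072,.07),((.6003,.2971,np.deg2rad(68)),.066,.066,.07)):
        q=proj(cam,world(p,rect(a,b,z))); q=((q-[c0,r0]+.5)*s-.5); cv2.polylines(im,[q.round().astype(int)],True,(0,255,0),1)
    cv2.imwrite(f"pics/ov_{cam}_{c0}.png",im)
E
```

```text
small lid ('top',) [485.08 -56.33] 0.16
round lid ('top', 'scene') [485.63 -56.68] 0.46
round lid ('top',) [485.41 -57.08] 0.31
round jar mouth ('top', 'scene') [ 567.68 -289.94] 0.28
round jar mouth ('top',) [ 566.98 -289.39] 0.08
round jar mouth ('scene',) [ 568.07 -290.22] 0.25
round jar out ('top', 'scene') [ 568.43 -290.23] 0.42
round jar out ('top',) [ 567.07 -289.81] 0.19
round jar out ('scene',) [ 569.15 -290.48] 0.29
small jar mouth ('top', 'scene') [ 414.13 -313.14] 0.21
small jar mouth ('top',) [ 413.97 -312.6 ] 0.04
small jar mouth ('scene',) [ 414.31 -313.43] 0.21
small jar out ('top', 'scene') [ 414.73 -313.11] 0.38
small jar out ('top',) [ 413.82 -312.38] 0.07
small jar out ('scene',) [ 415.47 -313.58] 0.32
```

Run:
```python
import cv2,numpy as np
a=cv2.imread("pics/ov_top_140.png")[:,:400];b=cv2.imread("pics/ov_scene_270.png")
c=cv2.imread("pics/ov_top_270.png")[:,:600];d=cv2.imread("pics/ov_scene_200.png")
cv2.imwrite("pics/ovA.png",c);print(a.shape,b.shape,c.shape,d.shape)
```

```text
(600, 400, 3) (510, 780, 3) (600, 600, 3) (600, 800, 3)
```

View pics/ovA.png

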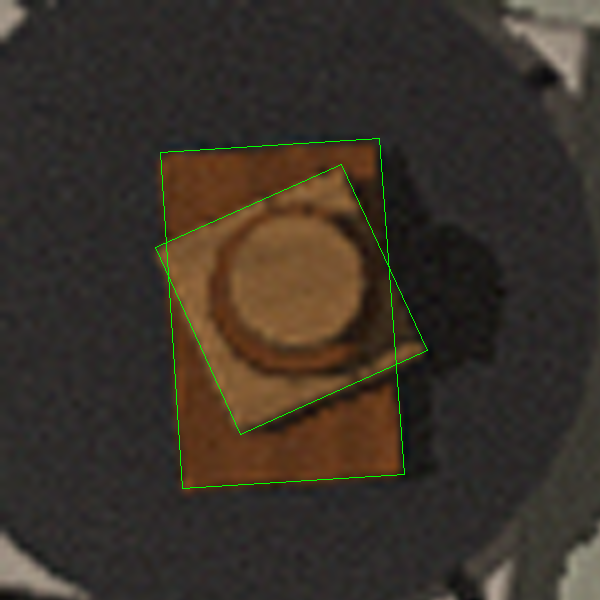

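View pics/ov_scene_200.png

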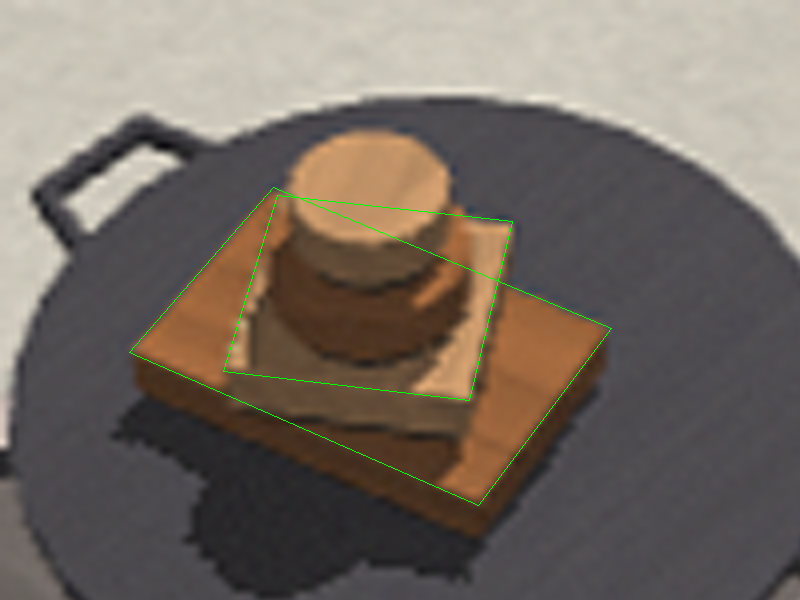

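View pics/ov_top_140.png

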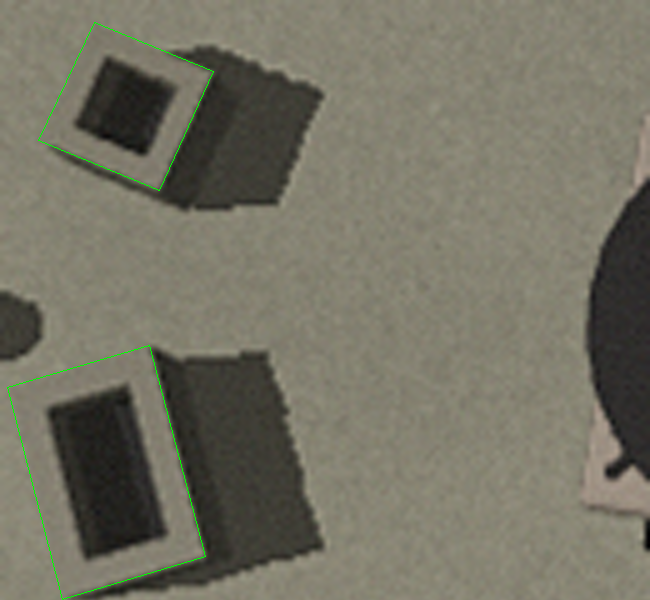

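View pics/ov_scene_270.png

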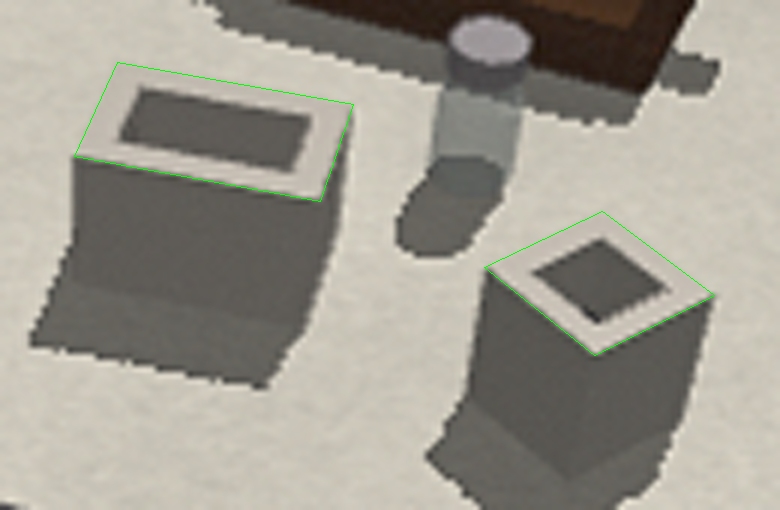

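```bash
cat >> h.py <<'E'
from scipy.spatial.transform import Rotation as Ro
def go(x,y,z,yawdeg=None):
    s=bot.observe(); R=Ro.from_euler("xyz",s["tool_rot"]); p=s["position"]
    d=R.inv().apply(np.array([x,y,z])-p)/.025
    yaw=np.rad2deg(s["tool_rot"][2])
    print("t",round(s["clock"],2),"p",p.round(4),"rpy",np.rad2deg(s["tool_rot"]).round(2),"w",round(s["grip_width"],4),"F",s["force"].round(1),"q7",round(s["qpos"][6],2))
    print("units",d.round(2),"rows",np.ceil(np.abs(d).max()), end=" ")
    if yawdeg is not None:
        T=Ro.from_euler("xyz",[180,0,yawdeg],degrees=True); print("turn units",((R.inv()*T).as_rotvec()/np.pi).round(4))
    else: print()
E
python3 -c "
from h import *
go(.4859,-.0563,.2,24.7)"
```

```text
t 0.1 p [ 0.2374 -0.5779  0.2308] rpy [-1.7994e+02  1.0000e-02  2.2330e+01] w 0.0859 F [0.3 0.1 0. ] q7 -0.11
units [ 17.12 -15.52   1.25] rows 18.0 turn units [-0.0003  0.     -0.0131]
```

Emit:
move_arm:
  plan:
    - [0.85, -0.77, 0.06, 0, 0, 0]
    - [0.85, -0.77, 0.06, 0, 0, 0]
    - [0.85, -0.77, 0.06, 0, 0, 0]
    - [0.85, -0.77, 0.06, 0, 0, 0]
    - [0.85, -0.77, 0.06, 0, 0, 0]
  claw: -1
  force: 40

```text
clock: 0.6
position: [0.2994, -0.4475, 0.2235]
tool_rot: [-3.141, 0.0, 0.39]
force: [0.2, -0.1, 0.7]
grip_width: 0.0856
```

Emit:
move_arm:
  plan:
    - [0.85, -0.77, 0.06, 0, 0, 0]
    - [0.85, -0.77, 0.06, 0, 0, 0]
    - [0.85, -0.77, 0.06, 0, 0, 0]
    - [0.85, -0.77, 0.06, 0, 0, 0]
    - [0.85, -0.77, 0.06, 0, 0, 0]

```text
clock: 1.1
position: [0.3611, -0.3182, 0.2161]
tool_rot: [-3.141, 0.0, 0.39]
force: [0.5, -0.9, -0.3]
grip_width: 0.0858
```

Emit:
move_arm:
  plan:
    - [0.85, -0.77, 0.06, 0, 0, 0]
    - [0.85, -0.77, 0.06, 0, 0, 0]
    - [0.85, -0.77, 0.06, 0, 0, 0]
    - [0.85, -0.77, 0.06, 0, 0, 0]
    - [0.85, -0.77, 0.06, 0, 0, 0]

```text
clock: 1.6
position: [0.4228, -0.1888, 0.2086]
tool_rot: [-3.141, 0.0, 0.39]
force: [0.4, 0.5, 0.0]
grip_width: 0.0852
```

Emit:
move_arm:
  plan:
    - [0.85, -0.77, 0.06, 0, 0, 0]
    - [0.85, -0.77, 0.06, 0, 0, 0]
    - [0.85, -0.77, 0.06, 0, 0, 0]
    - [0, 0, 0, 0, 0, -0.013]
    - [0, 0, 0, 0, 0, 0]

```text
clock: 2.1
position: [0.4596, -0.1117, 0.2041]
tool_rot: [-3.141, 0.0, 0.433]
force: [-1.1, 0.1, -0.7]
grip_width: 0.0856
```

```bash
python3 -c "
from h import *
go(.4859,-.0563,.15,24.7)"
```

```text
t 2.1 p [ 0.4596 -0.1117  0.2041] rpy [-1.7998e+02  3.0000e-02  2.4800e+01] w 0.0856 F [-1.1  0.1 -0.7] q7 -1.12
units [ 1.88 -1.57  2.16] rows 3.0 turn units [-0.0001  0.0001  0.0006]
```

Emit:
move_arm:
  plan:
    - [0.94, -0.79, 0, 0, 0, 0]
    - [0.94, -0.78, 0, 0, 0, 0]
    - [0, 0, 0.7, 0, 0, 0]
    - [0, 0, 0.7, 0, 0, 0]
    - [0, 0, 0.76, 0, 0, 0]

```text
clock: 2.6
position: [0.4859, -0.0576, 0.1498]
tool_rot: [3.141, -0.0, 0.429]
force: [0.0, 0.4, 0.4]
grip_width: 0.0855
```

```bash
python3 -c "
from h import *
go(.4859,-.0563,.1245,24.7)
for n in('scene','top'):
    cv2.imwrite(f'pics/{n}1.png',viewer.grab_frame(n)[...,::-1])
crop('pics/scene1.png',180,120,130,100,6,'pics/s1.png')
"
```

```text
t 2.6 p [ 0.4859 -0.0576  0.1498] rpy [ 1.7998e+02 -1.0000e-02  2.4550e+01] w 0.0855 F [0.  0.4 0.4] q7 -1.29
units [ 0.02 -0.05  1.01] rows 2.0 turn units [ 0.0001 -0.0001 -0.0008]
```

View pics/s1.png

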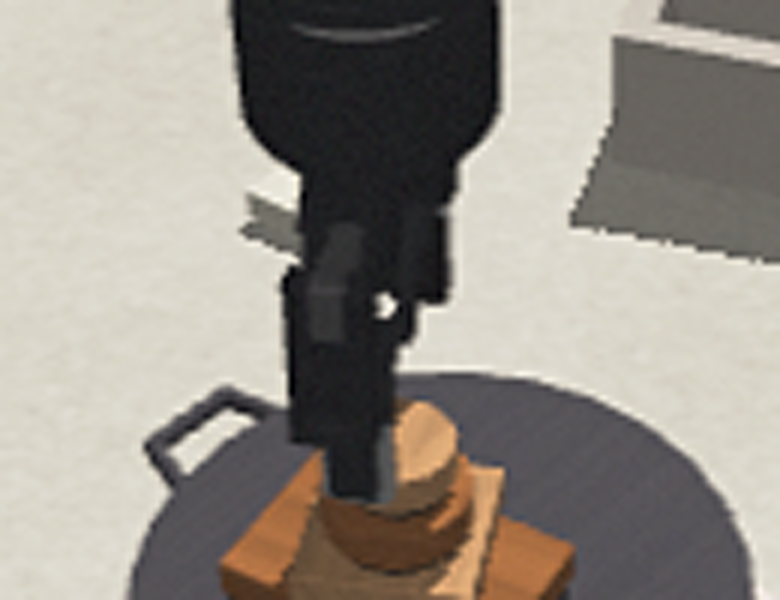

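```bash
python3 -c "
from h import *
s=bot.observe();R=Ro.from_euler('xyz',s['tool_rot'])
for back in(.010,.013,.016):
  X=s['position']+R.apply([[-.011,.0425,-back],[.011,.0425,-back],[.011,.055,-back],[-.011,.055,-back]])
  print(back,((proj('scene',X)-[180,120]+.5)*6-.5).round(0).tolist())
"
```

```text
0.01 [[325.0, 494.0], [395.0, 503.0], [387.0, 532.0], [316.0, 523.0]]
0.013 [[325.0, 488.0], [394.0, 496.0], [386.0, 525.0], [316.0, 517.0]]
0.016 [[324.0, 481.0], [394.0, 489.0], [386.0, 519.0], [315.0, 510.0]]
```

Emit:
move_arm:
  plan:
    - [0.0, -0.05, 0.5, 0, 0, 0]
    - [0, 0, 0.5, 0, 0, 0]
    - [0, 0, 0, 0, 0, 0]

```text
clock: 3.0
position: [0.4848, -0.0562, 0.1245]
tool_rot: [-3.141, 0.002, 0.43]
force: [0.5, 0.2, 0.5]
grip_width: 0.0852
```

Emit:
move_arm:
  plan:
    - [0, 0, 0, 0, 0, 0]
    - [0, 0, 0, 0, 0, 0]
    - [0, 0, 0, 0, 0, 0]
    - [0, 0, 0, 0, 0, 0]
    - [0, 0, 0, 0, 0, 0]
  claw: 1
  force: 30

```text
clock: 3.5
position: [0.4857, -0.0559, 0.1259]
tool_rot: [3.141, -0.001, 0.43]
force: [-1.4, -0.4, 8.2]
grip_width: 0.0386
```

Emit:
move_arm:
  plan:
    - [0, 0, 0, 0, 0, 0]
    - [0, 0, 0, 0, 0, 0]
    - [0, 0, 0, 0, 0, 0]
    - [0, 0, 0, 0, 0, 0]

```text
clock: 3.9
position: [0.4857, -0.0559, 0.1259]
tool_rot: [3.141, -0.001, 0.431]
force: [-1.6, -0.2, 7.7]
grip_width: 0.0388
```

```bash
python3 -c "
from h import *
go(.4859,-.0563,.2,24.7)
for n in('scene','top'):
    cv2.imwrite(f'pics/{n}2.png',viewer.grab_frame(n)[...,::-1])
crop('pics/scene2.png',180,150,100,80,8,'pics/s2.png')
"
```

```text
t 3.9 p [ 0.4857 -0.0559  0.1259] rpy [ 1.7997e+02 -4.0000e-02  2.4670e+01] w 0.0388 F [-1.6 -0.2  7.7] q7 -1.31
units [ 0.    0.02 -2.96] rows 3.0 turn units [ 0.0002 -0.0002 -0.0002]
```

View pics/s2.png

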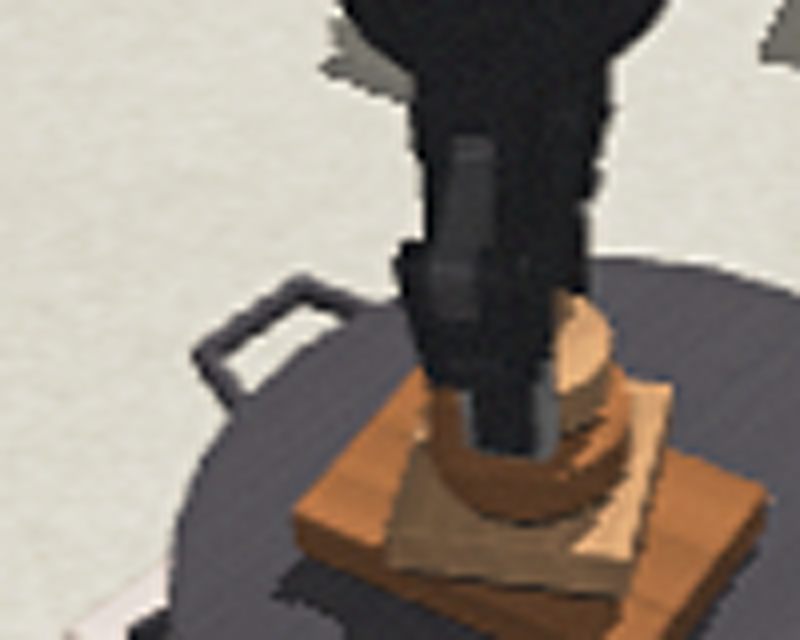

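Emit:
move_arm:
  plan:
    - [0, 0, -0.2, 0, 0, 0]
    - [0, 0, -0.6, 0, 0, 0]
    - [0, 0, -0.8, 0, 0, 0]
    - [0, 0, -0.8, 0, 0, 0]
    - [0, 0, -0.6, 0, 0, 0]

```text
clock: 4.5
position: [0.4857, -0.0558, 0.2019]
tool_rot: [3.141, -0.001, 0.431]
force: [-0.7, 0.2, -1.5]
grip_width: 0.0386
```

```bash
python3 -c "
from h import *
go(.4144,-.3131,.2,24.7)
for n in('scene','top'):
    cv2.imwrite(f'pics/{n}3.png',viewer.grab_frame(n)[...,::-1])
crop('pics/scene3.png',180,120,110,110,6,'pics/s3.png')
crop('pics/top3.png',260,180,100,90,7,'pics/t3.png')
"
```

```text
t 4.5 p [ 0.4857 -0.0558  0.2019] rpy [ 1.7997e+02 -6.0000e-02  2.4670e+01] w 0.0386 F [-0.7  0.2 -1.5] q7 -1.26
units [-6.89  8.16  0.07] rows 9.0 turn units [ 0.0001 -0.0003 -0.0002]
```

View pics/s3.png

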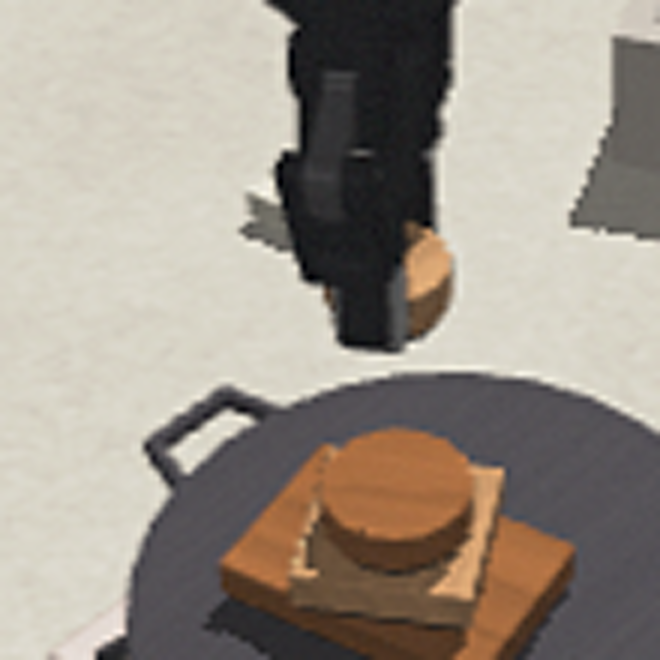

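Emit:
move_arm:
  plan:
    - [-0.69, 0.81, 0, 0, 0, 0]
    - [-0.69, 0.81, 0, 0, 0, 0]
    - [-0.69, 0.81, 0, 0, 0, 0]
    - [-0.69, 0.82, 0, 0, 0, 0]
    - [-0.69, 0.82, 0, 0, 0, 0]

```text
clock: 5.1
position: [0.4489, -0.1852, 0.1999]
tool_rot: [-3.141, 0.0, 0.431]
force: [0.7, -0.3, -0.1]
grip_width: 0.0385
```

Emit:
move_arm:
  plan:
    - [-0.69, 0.82, 0, 0, 0, 0]
    - [-0.69, 0.82, 0, 0, 0, 0]
    - [-0.69, 0.82, 0, 0, 0, 0]
    - [-0.69, 0.81, 0, 0, 0, 0]
    - [-0.69, 0.81, 0, 0, 0, 0]

```text
clock: 5.6
position: [0.4131, -0.3139, 0.1998]
tool_rot: [-3.141, 0.0, 0.431]
force: [-0.1, -0.7, -0.4]
grip_width: 0.0386
```

Emit:
move_arm:
  plan:
    - [0, 0, 1, 0, 0, 0]
    - [0, 0, 1, 0, 0, 0]
    - [0, 0, 1, 0, 0, 0]
    - [0, 0, 1, 0, 0, 0]
    - [0, 0, 0, 0, 0, 0]

```text
clock: 6.1
position: [0.4122, -0.3119, 0.0975]
tool_rot: [-3.137, 0.003, 0.431]
force: [-0.4, -0.5, 0.8]
grip_width: 0.0389
```

```bash
python3 -c "
from h import *
go(.4144,-.3131,.074,24.7)
for n in('scene','top'):
    cv2.imwrite(f'pics/{n}4.png',viewer.grab_frame(n)[...,::-1])
crop('pics/scene4.png',85,220,110,110,6,'pics/s4.png')
crop('pics/top4.png',260,180,100,90,7,'pics/t4.png')
"
```

```text
t 6.1 p [ 0.4122 -0.3119  0.0975] rpy [-1.7975e+02  1.5000e-01  2.4690e+01] w 0.0389 F [-0.4 -0.5  0.8] q7 -0.72
units [0.06 0.09 0.94] rows 1.0 turn units [-0.0014  0.0008 -0.0001]
```

View pics/s4.png

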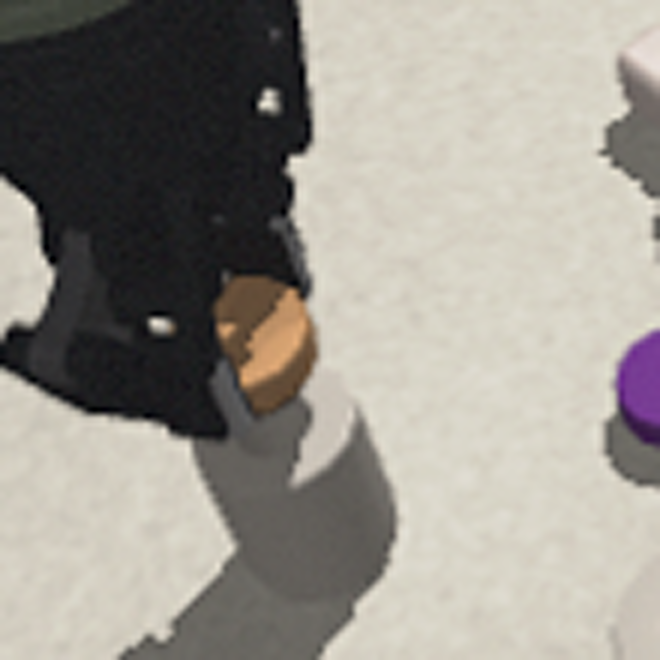

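View pics/t4.png

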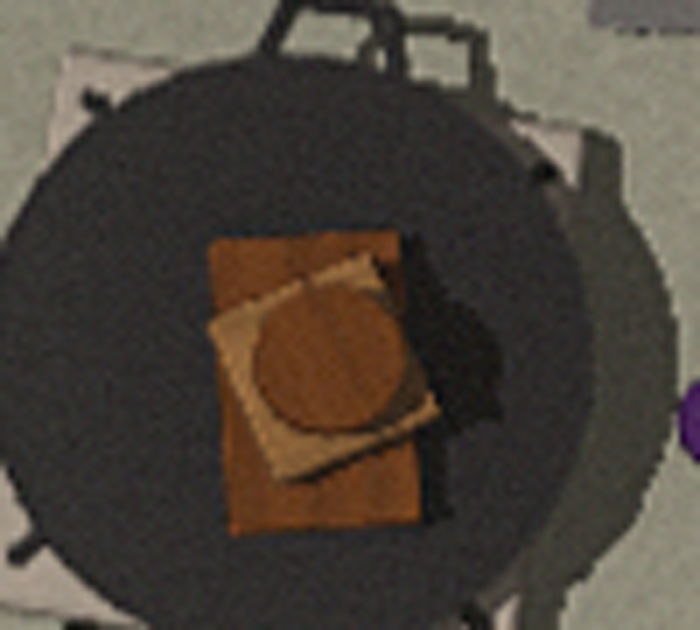

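Emit:
move_arm:
  plan:
    - [0.06, 0.08, 0.4, 0, 0, 0]
    - [0, 0, 0.3, 0, 0, 0]
    - [0, 0, 0, 0, 0, 0]
    - [0, 0, 0, 0, 0, 0]

```text
clock: 6.6
position: [0.4159, -0.3142, 0.0829]
tool_rot: [-3.141, 0.0, 0.431]
force: [-0.6, -0.1, -0.2]
grip_width: 0.0388
```

```bash
python3 -c "
from h import *
go(.4144,-.3131,.074,24.7)
from fit0 import *
th=np.linspace(0,2*np.pi,90)
def bb(cam,p,D,z):
    q=proj(cam,np.c_[p[0]+D/2*np.cos(th),p[1]+D/2*np.sin(th),0*th+z]); return np.r_[q.min(0),q.max(0)]
tb=np.r_[full((252,284),260,180,7),full((405,432),260,180,7)];sb=np.r_[full((320,428),180,120,6),full((475,544),180,120,6)]
for nm,f in(('top',lambda p:bb('top',p,.052,.122)-tb),('scene',lambda p:bb('scene',p,.052,.122)-sb)):
    r=least_squares(f,[.48,-.05]);print(nm,r.x,r.fun)
"
```

```text
t 6.6 p [ 0.4159 -0.3142  0.0829] rpy [-1.7999e+02  1.0000e-02  2.4670e+01] w 0.0388 F [-0.6 -0.1 -0.2] q7 -0.73
units [-0.04 -0.06  0.35] rows 1.0 turn units [-0.      0.     -0.0002]
top [ 0.48533801 -0.05677788] [-0.00686446 -0.31394855  0.00694655  0.30956494]
scene [ 0.48678576 -0.05786137] [-0.18111226  0.20682418  0.18199773 -0.20045613]
```

Emit:
move_arm:
  plan:
    - [-0.04, -0.06, 0.15, 0, 0, 0]
    - [0, 0, 0.12, 0, 0, 0]
    - [0, 0, 0, 0, 0, 0]
    - [0, 0, 0, 0, 0, 0]

```text
clock: 7.0
position: [0.4144, -0.3132, 0.076]
tool_rot: [-3.141, 0.0, 0.431]
force: [0.8, -0.3, 0.7]
grip_width: 0.0386
```

Emit:
move_arm:
  plan:
    - [0, 0, 0.06, 0, 0, 0]
    - [0, 0, 0.04, 0, 0, 0]
    - [0, 0, 0, 0, 0, 0]

```text
clock: 7.3
position: [0.4145, -0.3133, 0.074]
tool_rot: [3.141, -0.0, 0.43]
force: [-2.5, 1.4, 10.3]
grip_width: 0.0387
```

Emit:
move_arm:
  plan:
    - [0, 0, 0, 0, 0, 0]
    - [0, 0, 0, 0, 0, 0]
    - [0, 0, 0, 0, 0, 0]
    - [0, 0, 0, 0, 0, 0]
    - [0, 0, -0.2, 0, 0, 0]
  claw: -1

```text
clock: 7.8
position: [0.4141, -0.313, 0.0783]
tool_rot: [-3.141, 0.0, 0.431]
force: [-0.0, 0.2, 0.7]
grip_width: 0.0856
```

Emit:
move_arm:
  plan:
    - [0, 0, -0.6, 0, 0, 0]
    - [0, 0, -1, 0, 0, 0]
    - [0, 0, -1, 0, 0, 0]
    - [0, 0, -1, 0, 0, 0]
    - [0, 0, -1, 0, 0, 0]

```text
clock: 8.3
position: [0.4143, -0.3131, 0.195]
tool_rot: [3.141, -0.0, 0.431]
force: [-0.3, 0.6, 0.3]
grip_width: 0.0851
```

```bash
python3 -c "
from h import *
go(.4861,-.0573,.2,24.7)
for n in('scene','top'):
    cv2.imwrite(f'pics/{n}5.png',viewer.grab_frame(n)[...,::-1])
crop('pics/scene5.png',95,250,100,80,8,'pics/s5.png')
crop('pics/top5.png',375,230,70,60,10,'pics/t5.png')
"
```

```text
t 8.3 p [ 0.4143 -0.3131  0.195 ] rpy [ 1.7999e+02 -1.0000e-02  2.4670e+01] w 0.0851 F [-0.3  0.6  0.3] q7 -0.69
units [ 6.88 -8.1  -0.2 ] rows 9.0 turn units [ 0.     -0.     -0.0002]
```

View pics/s5.png

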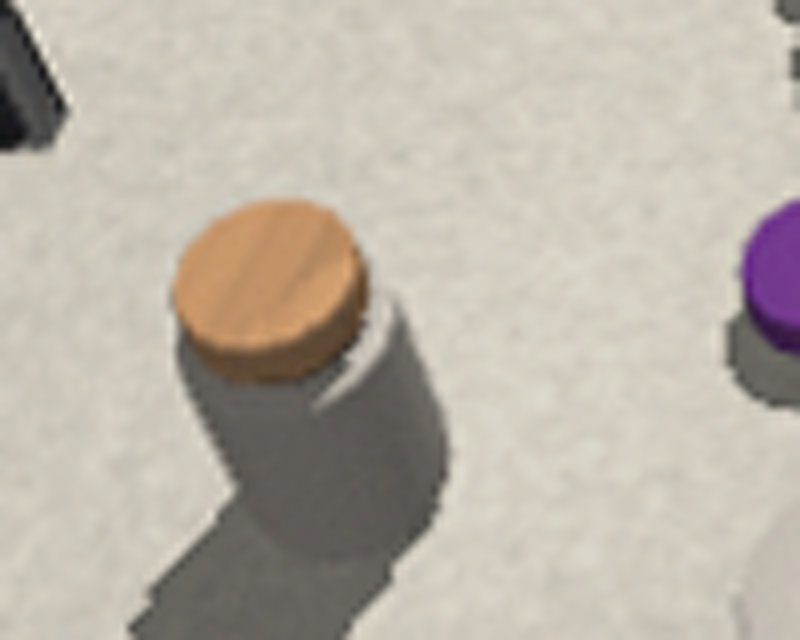

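View pics/t5.png

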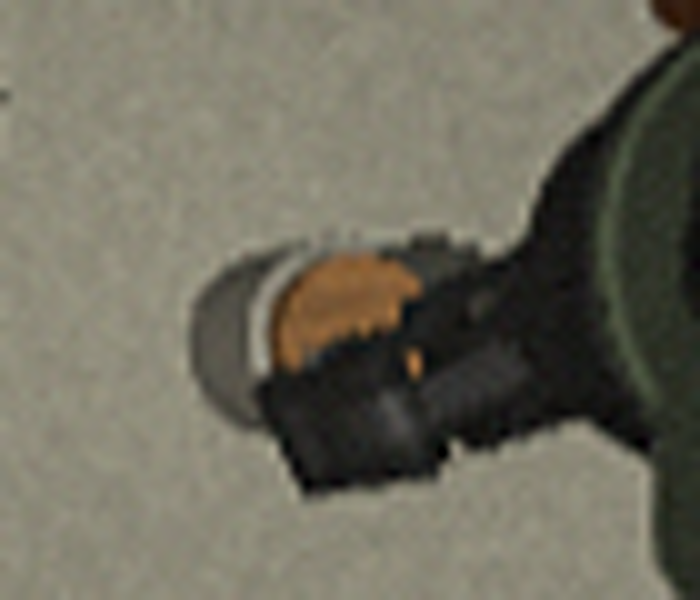

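Emit:
move_arm:
  plan:
    - [0.69, -0.81, 0, 0, 0, 0]
    - [0.69, -0.81, 0, 0, 0, 0]
    - [0.69, -0.81, 0, 0, 0, 0]
    - [0.69, -0.81, 0, 0, 0, 0]
    - [0.69, -0.81, 0, 0, 0, 0]

```text
clock: 8.9
position: [0.4505, -0.1842, 0.1933]
tool_rot: [-3.141, 0.0, 0.43]
force: [0.4, 0.4, 0.7]
grip_width: 0.0856
```

Emit:
move_arm:
  plan:
    - [0.69, -0.81, 0, 0, 0, 0]
    - [0.69, -0.81, 0, 0, 0, 0]
    - [0.69, -0.81, 0, 0, 0, 0]
    - [0.68, -0.81, 0, 0, 0, 0]
    - [0.68, -0.81, 0, 0, 0, 0]

```text
clock: 9.4
position: [0.4861, -0.0564, 0.1933]
tool_rot: [-3.141, 0.0, 0.431]
force: [0.5, -1.1, -0.6]
grip_width: 0.0854
```

Emit:
move_arm:
  plan:
    - [0, 0, 1, 0, 0, 0]
    - [0, 0, 1, 0, 0, 0]
    - [0, 0, 0, 0, 0, 0]
    - [0, 0, 0, 0, 0, 0]

```text
clock: 9.8
position: [0.486, -0.0574, 0.1437]
tool_rot: [-3.141, 0.001, 0.431]
force: [0.9, 1.2, -0.1]
grip_width: 0.0853
```

```bash
python3 -c "
from h import *
go(.4861,-.0573,.105,24.7)
for n in('scene','top'):
    cv2.imwrite(f'pics/{n}6.png',viewer.grab_frame(n)[...,::-1])
crop('pics/top6.png',375,230,70,60,10,'pics/t6.png')
"
```

```text
t 9.8 p [ 0.486  -0.0574  0.1437] rpy [-1.7997e+02  5.0000e-02  2.4670e+01] w 0.0853 F [ 0.9  1.2 -0.1] q7 -1.29
units [ 0.01 -0.    1.55] rows 2.0 turn units [-0.0002  0.0003 -0.0001]
```

View pics/t6.png

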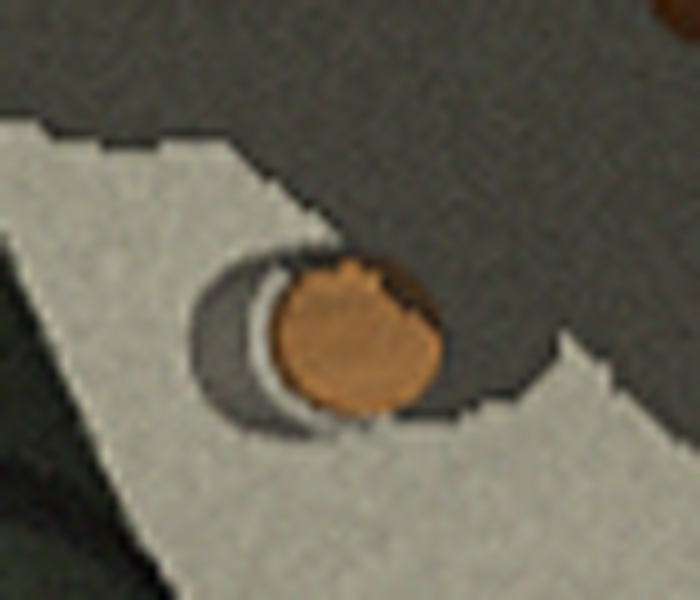

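```bash
cat >> fit0.py <<'E'
def disc(D,z,tb,tc,sb,sc,p0):
    th=np.linspace(0,2*np.pi,120)
    def bb(cam,p):
        q=proj(cam,np.c_[p[0]+D/2*np.cos(th),p[1]+D/2*np.sin(th),0*th+z]); return np.r_[q.min(0),q.max(0)]
    for nm,b,c in(("top",tb,tc),("scene",sb,sc)):
        if b is None: continue
        o=np.r_[full(b[:2],*c),full(b[2:],*c)]
        k=~np.isnan(o); r=least_squares(lambda p:(bb(nm,p)-o)[k],p0);print(nm,(r.x*1000).round(1),r.fun.round(2))
E
python3 -c "
from fit0 import *
disc(.04,.09,(272,251,441,416),(375,230,10),(173,199,362,353),(95,250,8),[.414,-.313])"
```

```text
top [ 413.6 -310. ] [ 0.18 -0.06 -0.18  0.06]
scene [ 414.9 -312.7] [-0.01 -0.12  0.01  0.11]
```

Emit:
move_arm:
  plan:
    - [0, 0, 0.75, 0, 0, 0]
    - [0, 0, 0.75, 0, 0, 0]
    - [0, 0, 0.03, 0, 0, 0]
    - [0, 0, 0, 0, 0, 0]

```text
clock: 10.3
position: [0.4865, -0.0575, 0.1061]
tool_rot: [3.141, -0.0, 0.43]
force: [-0.1, 0.5, 0.8]
grip_width: 0.0853
```

Emit:
move_arm:
  plan:
    - [0, 0, 0, 0, 0, 0]
    - [0, 0, 0, 0, 0, 0]
    - [0, 0, 0, 0, 0, 0]
    - [0, 0, 0, 0, 0, 0]
    - [0, 0, 0, 0, 0, 0]
  claw: 1

```text
clock: 10.8
position: [0.4866, -0.0575, 0.1063]
tool_rot: [3.141, -0.001, 0.43]
force: [-3.2, 0.1, 12.3]
grip_width: 0.0506
```

Emit:
move_arm:
  plan:
    - [0, 0, 0, 0, 0, 0]
    - [0, 0, 0, 0, 0, 0]

```text
clock: 11.0
position: [0.4866, -0.0575, 0.1063]
tool_rot: [3.141, -0.001, 0.43]
force: [-2.8, 0.4, 12.2]
grip_width: 0.0508
```

Emit:
move_arm:
  plan:
    - [0, 0, -0.2, 0, 0, 0]
    - [0, 0, -0.6, 0, 0, 0]
    - [0, 0, -1, 0, 0, 0]
    - [0, 0, -1, 0, 0, 0]
    - [0, 0, -1, 0, 0, 0]

```text
clock: 11.5
position: [0.486, -0.0574, 0.2017]
tool_rot: [-3.142, -0.0, 0.431]
force: [0.1, -0.3, -0.6]
grip_width: 0.0508
```

```bash
python3 -c "
from h import *
go(.568,-.290,.2,24.7)
for n in('scene','top'):
    cv2.imwrite(f'pics/{n}7.png',viewer.grab_frame(n)[...,::-1])
crop('pics/scene7.png',180,120,110,110,6,'pics/s7.png')
crop('pics/top5.png',270,195,75,75,8,'pics/t5s.png')
"
```

```text
t 11.5 p [ 0.486  -0.0574  0.2017] rpy [-1.800e+02 -1.000e-02  2.467e+01] w 0.0508 F [ 0.1 -0.3 -0.6] q7 -1.26
units [-0.9   9.82  0.07] rows 10.0 turn units [-0.     -0.     -0.0002]
```

View pics/s7.png

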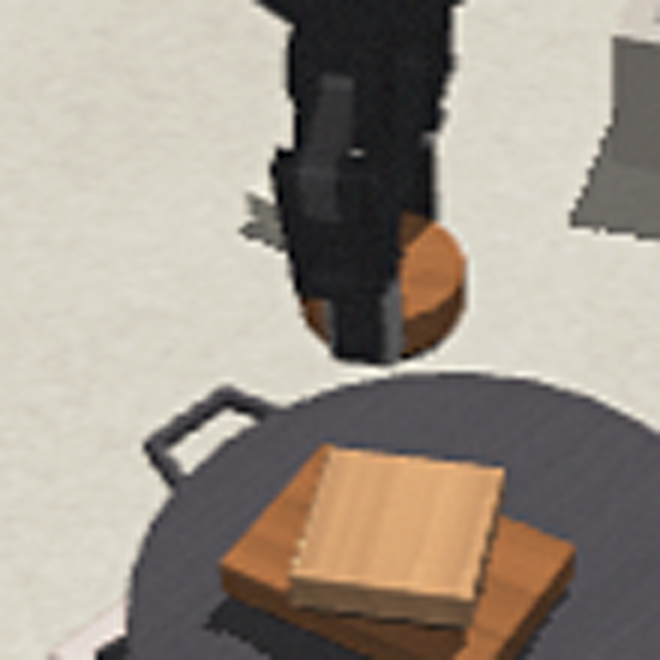

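Emit:
move_arm:
  plan:
    - [-0.09, 0.98, 0, 0, 0, 0]
    - [-0.09, 0.98, 0, 0, 0, 0]
    - [-0.09, 0.98, 0, 0, 0, 0]
    - [-0.09, 0.98, 0, 0, 0, 0]
    - [-0.09, 0.98, 0, 0, 0, 0]

```text
clock: 12.1
position: [0.5271, -0.1744, 0.2]
tool_rot: [-3.141, 0.0, 0.431]
force: [0.5, -0.3, -0.1]
grip_width: 0.0505
```

Emit:
move_arm:
  plan:
    - [-0.09, 0.98, 0, 0, 0, 0]
    - [-0.09, 0.98, 0, 0, 0, 0]
    - [-0.09, 0.98, 0, 0, 0, 0]
    - [-0.09, 0.98, 0, 0, 0, 0]
    - [-0.09, 0.98, 0, 0, 0, 0]

```text
clock: 12.6
position: [0.568, -0.2903, 0.1999]
tool_rot: [-3.141, 0.0, 0.431]
force: [0.7, 0.3, -0.9]
grip_width: 0.0505
```

Emit:
move_arm:
  plan:
    - [0, 0, 1, 0, 0, 0]
    - [0, 0, 1, 0, 0, 0]
    - [0, 0, 1, 0, 0, 0]
    - [0, 0, 1, 0, 0, 0]
    - [0, 0, 0.6, 0, 0, 0]

```text
clock: 13.1
position: [0.5671, -0.289, 0.0831]
tool_rot: [-3.14, 0.001, 0.431]
force: [0.2, -1.2, -0.4]
grip_width: 0.0506
```

Emit:
move_arm:
  plan:
    - [0, 0, 0, 0, 0, 0]
    - [0, 0, 0, 0, 0, 0]
    - [0, 0, 0, 0, 0, 0]

```text
clock: 13.4
position: [0.5686, -0.2898, 0.0866]
tool_rot: [3.14, -0.001, 0.431]
force: [-0.0, -0.4, 0.6]
grip_width: 0.0507
```

```bash
python3 -c "
from h import *
go(.568,-.290,.0743,24.7)
for n in('scene','top'):
    cv2.imwrite(f'pics/{n}8.png',viewer.grab_frame(n)[...,::-1])
crop('pics/scene8.png',155,260,110,110,6,'pics/s8.png')
crop('pics/top8.png',270,195,75,75,8,'pics/t8.png')
"
```

```text
t 13.4 p [ 0.5686 -0.2898  0.0866] rpy [ 1.7993e+02 -6.0000e-02  2.4670e+01] w 0.0507 F [-0.  -0.4  0.6] q7 -0.89
units [-0.03 -0.    0.49] rows 1.0 turn units [ 0.0004 -0.0004 -0.0002]
```

View pics/s8.png

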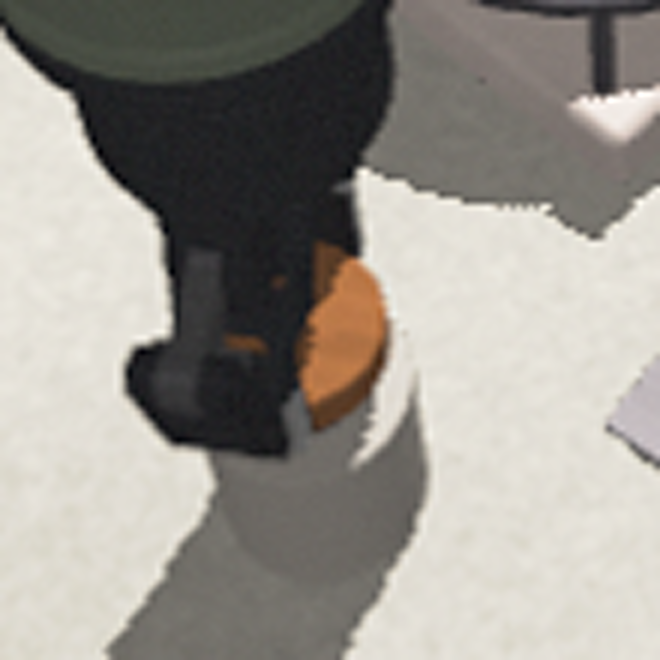

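View pics/t8.png

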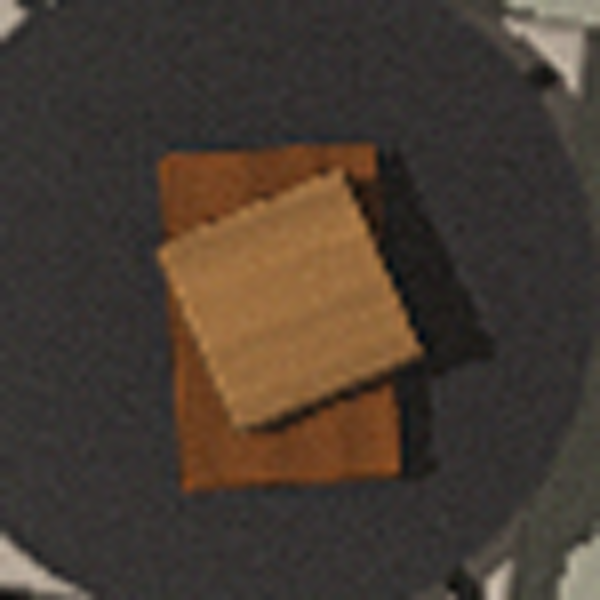

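Emit:
move_arm:
  plan:
    - [-0.02, 0, 0.2, 0, 0, 0]
    - [0, 0, 0.2, 0, 0, 0]
    - [0, 0, 0, 0, 0, 0]
    - [0, 0, 0, 0, 0, 0]

```text
clock: 13.9
position: [0.5674, -0.2896, 0.0751]
tool_rot: [-3.141, 0.0, 0.431]
force: [-0.5, 0.1, 0.1]
grip_width: 0.0508
```

Emit:
move_arm:
  plan:
    - [0, 0, 0.06, 0, 0, 0]
    - [0, 0, 0.03, 0, 0, 0]
    - [0, 0, 0, 0, 0, 0]

```text
clock: 14.2
position: [0.5677, -0.2897, 0.0743]
tool_rot: [3.141, -0.0, 0.431]
force: [-7.1, 3.8, 20.4]
grip_width: 0.0508
```

```bash
python3 -c "
from fit0 import *
s=full([(325,450),(504,470),(472,603),(290,580)],180,120,6)
t=full([(343,170),(425,352),(242,430),(158,250)],*TS)
m=rect(.062,.062,.102)
fit('sq',[('top',m,t),('scene',m,s)],[.4847,-.0565,np.deg2rad(24.7)])"
```

```text
sq ['scene', 'top'] [484.9  -57.18  24.75] rms 0.39
sq ['scene'] [485.67 -57.69  25.05] rms 0.23
sq ['top'] [484.14 -56.9   24.39] rms 0.34
```

Seated. Releasing.

Emit:
move_arm:
  plan:
    - [0, 0, -0.04, 0, 0, 0]
    - [0, 0, 0, 0, 0, 0]
    - [0, 0, 0, 0, 0, 0]
    - [0, 0, 0, 0, 0, 0]
    - [0, 0, -0.2, 0, 0, 0]
  claw: -1

```text
clock: 14.7
position: [0.5672, -0.2895, 0.0786]
tool_rot: [-3.141, 0.001, 0.431]
force: [-0.4, 0.5, -0.5]
grip_width: 0.085
```

Emit:
move_arm:
  plan:
    - [0, 0, -0.6, 0, 0, 0]
    - [0, 0, -1, 0, 0, 0]
    - [0, 0, -1, 0, 0, 0]
    - [0, 0, -1, 0, 0, 0]
    - [0, 0, -1, 0, 0, 0]

```text
clock: 15.2
position: [0.5676, -0.2897, 0.1965]
tool_rot: [3.141, -0.001, 0.431]
force: [0.2, 0.3, -0.6]
grip_width: 0.0854
```

```bash
python3 -c "
from h import *
go(.4849,-.0572,.19,24.7)
for n in('scene','top'):
    cv2.imwrite(f'pics/{n}9.png',viewer.grab_frame(n)[...,::-1])
crop('pics/scene9.png',155,290,100,80,8,'pics/s9.png')
"
```

```text
t 15.2 p [ 0.5676 -0.2897  0.1965] rpy [ 1.7996e+02 -4.0000e-02  2.4670e+01] w 0.0854 F [ 0.2  0.3 -0.6] q7 -0.86
units [ 0.88 -9.83  0.25] rows 10.0 turn units [ 0.0002 -0.0002 -0.0001]
```

View pics/s9.png

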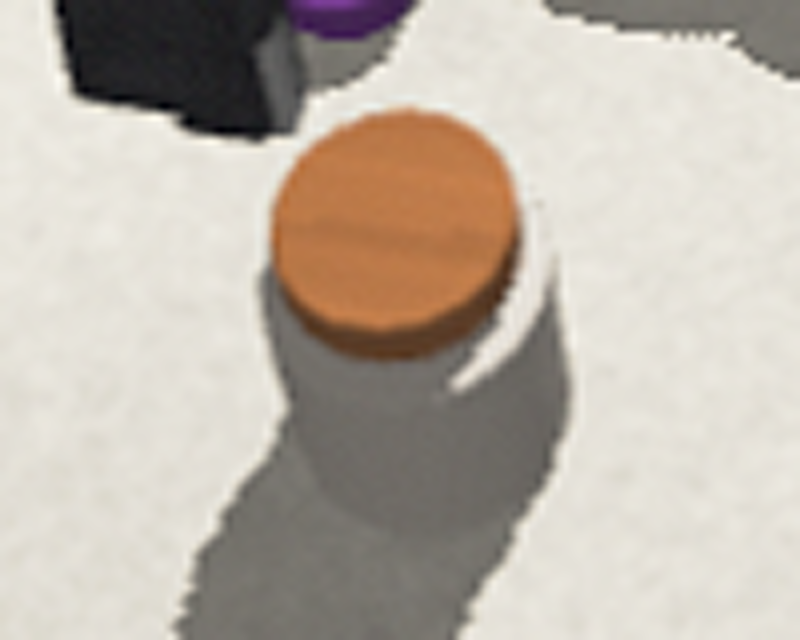

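Emit:
move_arm:
  plan:
    - [0.09, -0.98, 0, 0, 0, 0]
    - [0.09, -0.98, 0, 0, 0, 0]
    - [0.09, -0.98, 0, 0, 0, 0]
    - [0.09, -0.98, 0, 0, 0, 0]
    - [0.09, -0.98, 0, 0, 0, 0]

```text
clock: 15.8
position: [0.5262, -0.1728, 0.1947]
tool_rot: [3.141, -0.0, 0.431]
force: [0.5, 0.3, -0.6]
grip_width: 0.0854
```

Emit:
move_arm:
  plan:
    - [0.09, -0.98, 0, 0, 0, 0]
    - [0.09, -0.98, 0, 0, 0, 0]
    - [0.08, -0.98, 0, 0, 0, 0]
    - [0.08, -0.98, 0, 0, 0, 0]
    - [0.08, -0.98, 0, 0, 0, 0]

```text
clock: 16.3
position: [0.4846, -0.0571, 0.1946]
tool_rot: [3.141, -0.0, 0.431]
force: [1.3, -0.1, -0.5]
grip_width: 0.0856
```

Emit:
move_arm:
  plan:
    - [0, 0, 1, 0, 0, 0]
    - [0, 0, 1, 0, 0, 0]
    - [0, 0, 1, 0, 0, 0]
    - [0, 0, 0, 0, 0, 0]
    - [0, 0, 0, 0, 0, 0]

```text
clock: 16.8
position: [0.4852, -0.0579, 0.1198]
tool_rot: [-3.142, 0.0, 0.431]
force: [0.1, 0.2, 0.9]
grip_width: 0.0853
```

```bash
python3 -c "
from fit0 import *
go(.4849,-.0572,.085,24.75)
cv2.imwrite('pics/top10.png',viewer.grab_frame('top')[...,::-1])
crop('pics/top10.png',370,170,80,120,5,'pics/t10.png')
disc(.052,.09,None,None,(272,108,518,332),(155,290,8),[.568,-.29])
"
```

```text
t 16.8 p [ 0.4852 -0.0579  0.1198] rpy [-1.800e+02  1.000e-02  2.467e+01] w 0.0853 F [0.1 0.2 0.9] q7 -1.3
units [ 0.   -0.03  1.39] rows 2.0 turn units [-0.      0.     -0.0004]
scene [ 567.2 -289.3] [-0.4  -0.2   0.4   0.16]
```

View pics/t10.png

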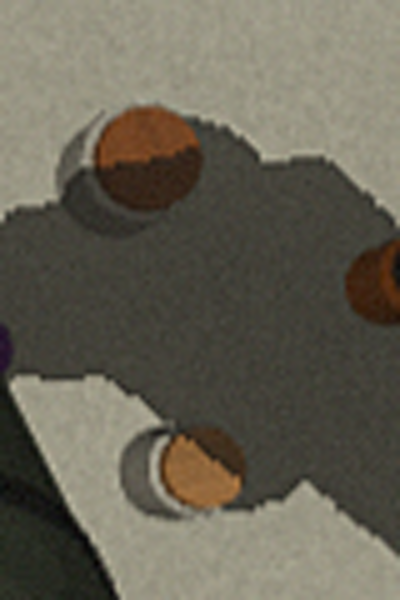

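Emit:
move_arm:
  plan:
    - [0, -0.03, 0.7, 0, 0, 0]
    - [0, 0, 0.69, 0, 0, 0]
    - [0, 0, 0, 0, 0, 0]
    - [0, 0, 0, 0, 0, 0]

```text
clock: 17.25
position: [0.4852, -0.0573, 0.0855]
tool_rot: [3.141, -0.001, 0.431]
force: [0.2, -0.3, -0.9]
grip_width: 0.0855
```

Emit:
move_arm:
  plan:
    - [0, 0, 0, 0, 0, 0]
    - [0, 0, 0, 0, 0, 0]
    - [0, 0, 0, 0, 0, 0]
    - [0, 0, 0, 0, 0, 0]
    - [0, 0, 0, 0, 0, 0]
  claw: 1
  force: 40

```text
clock: 17.75
position: [0.4853, -0.0574, 0.0855]
tool_rot: [3.141, -0.001, 0.43]
force: [-3.1, -1.5, 13.9]
grip_width: 0.0614
```

```bash
python3 -c "
from h import *
go(.6004,.2971,.18,68)"
```

```text
t 17.75 p [ 0.4853 -0.0574  0.0855] rpy [ 1.7995e+02 -8.0000e-02  2.4640e+01] w 0.0614 F [-3.1 -1.5 13.9] q7 -1.33
units [ 10.1  -10.97  -3.78] rows 11.0 turn units [ 0.0004 -0.0003 -0.2409]
```

Emit:
move_arm:
  plan:
    - [0, 0, -0.2, 0, 0, 0]
    - [0, 0, -0.6, 0, 0, 0]
    - [0, 0, -1, 0, 0, 0]
    - [0, 0, -1, 0, 0, -0.04]
    - [0, 0, -1, 0, 0, -0.04]

```text
clock: 18.25
position: [0.4846, -0.0572, 0.1809]
tool_rot: [3.141, -0.0, 0.687]
force: [0.4, -0.6, -0.9]
grip_width: 0.0608
```

Emit:
move_arm:
  plan:
    - [0, 0, 0, 0, 0, -0.04]
    - [0, 0, 0, 0, 0, -0.04]
    - [0, 0, 0, 0, 0, -0.04]
    - [0, 0, 0, 0, 0, -0.04]
    - [0, 0, 0, 0, 0, 0]

```text
clock: 18.75
position: [0.4847, -0.0575, 0.1798]
tool_rot: [3.141, -0.0, 1.187]
force: [-0.2, 0.4, -1.3]
grip_width: 0.061
```

```bash
python3 -c "
from h import *
go(.6004,.2971,.18,68)
for n in('scene','top'):
    cv2.imwrite(f'pics/{n}11.png',viewer.grab_frame(n)[...,::-1])
crop('pics/scene11.png',180,120,110,110,6,'pics/s11.png')"
```

```text
t 18.75 p [ 0.4847 -0.0575  0.1798] rpy [ 1.7998e+02 -1.0000e-02  6.7990e+01] w 0.061 F [-0.2  0.4 -1.3] q7 -0.61
units [ 1.488e+01 -1.020e+00 -1.000e-02] rows 15.0 turn units [ 0.0001 -0.     -0.    ]
```

View pics/s11.png

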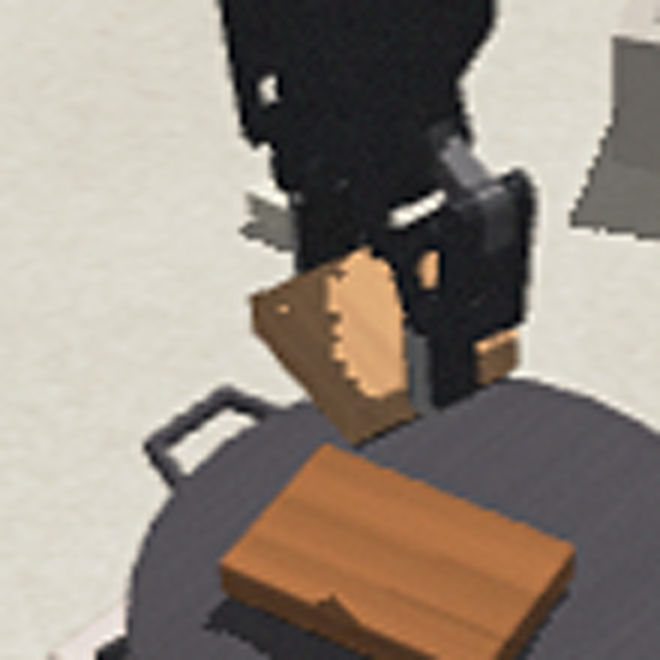

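```bash
python3 -c "
from fit0 import *
for z in (.1763,.1963):
  q=proj('scene',world((.4847,-.0575,np.deg2rad(68)),rect(.062,.062,z))); print(((q-[180,120]+.5)*6-.5).round())"
```

```text
[[416. 272.]
 [521. 381.]
 [352. 461.]
 [251. 345.]]
[[413. 226.]
 [520. 335.]
 [348. 414.]
 [245. 299.]]
```

Emit:
move_arm:
  plan:
    - [0.93, -0.06, 0, 0, 0, 0]
    - [0.93, -0.06, 0, 0, 0, 0]
    - [0.93, -0.06, 0, 0, 0, 0]
    - [0.93, -0.06, 0, 0, 0, 0]
    - [0.93, -0.06, 0, 0, 0, 0]

```text
clock: 19.35
position: [0.5218, 0.0542, 0.1795]
tool_rot: [3.141, 0.0, 1.181]
force: [0.5, -1.1, -0.7]
grip_width: 0.0609
```

Emit:
move_arm:
  plan:
    - [0.93, -0.06, 0, 0, 0, 0]
    - [0.93, -0.06, 0, 0, 0, 0]
    - [0.93, -0.06, 0, 0, 0, 0]
    - [0.93, -0.06, 0, 0, 0, 0]
    - [0.93, -0.06, 0, 0, 0, 0]

```text
clock: 19.85
position: [0.5586, 0.1647, 0.1795]
tool_rot: [3.141, 0.0, 1.181]
force: [-0.4, 0.1, -0.6]
grip_width: 0.0607
```

Emit:
move_arm:
  plan:
    - [0.93, -0.06, 0, 0, 0, 0]
    - [0.93, -0.07, 0, 0, 0, 0]
    - [0.93, -0.07, 0, 0, 0, 0]
    - [0.93, -0.07, 0, 0, 0, 0]
    - [0.93, -0.07, 0, 0, 0, 0]

```text
clock: 20.35
position: [0.5944, 0.2756, 0.1794]
tool_rot: [3.141, 0.0, 1.181]
force: [-0.2, -0.4, 0.3]
grip_width: 0.0612
```

Emit:
move_arm:
  plan:
    - [0.93, -0.06, 0, 0, 0, 0]
    - [0, 0, 0.9, 0, 0, 0]
    - [0, 0, 0.9, 0, 0, 0]
    - [0, 0, 0.9, 0, 0, 0]
    - [0, 0, 0.8, 0, 0, 0]

```text
clock: 20.85
position: [0.6014, 0.2967, 0.0907]
tool_rot: [-3.141, 0.001, 1.181]
force: [0.3, 0.4, 0.3]
grip_width: 0.0612
```

Emit:
move_arm:
  plan:
    - [0, 0, 0, 0, 0, 0]
    - [0, 0, 0, 0, 0, 0]
    - [0, 0, 0, 0, 0, 0]

```text
clock: 21.15
position: [0.6022, 0.2971, 0.0932]
tool_rot: [3.141, -0.001, 1.184]
force: [-0.3, 0.2, -0.3]
grip_width: 0.0606
```

```bash
python3 -c "
from h import *
go(.6004,.2971,.0735,68)
for n in('scene','top'):
    cv2.imwrite(f'pics/{n}12.png',viewer.grab_frame(n)[...,::-1])
crop('pics/top11.png',145,155,70,70,8,'pics/t11.png')
crop('pics/scene12.png',320,100,110,90,7,'pics/s12.png')"
```

```text
t 21.15 p [0.6022 0.2971 0.0932] rpy [ 1.7994e+02 -7.0000e-02  6.7810e+01] w 0.0606 F [-0.3  0.2 -0.3] q7 -1.21
units [-0.03 -0.07  0.79] rows 1.0 turn units [ 0.0003 -0.0004 -0.001 ]
```

View pics/s12.png

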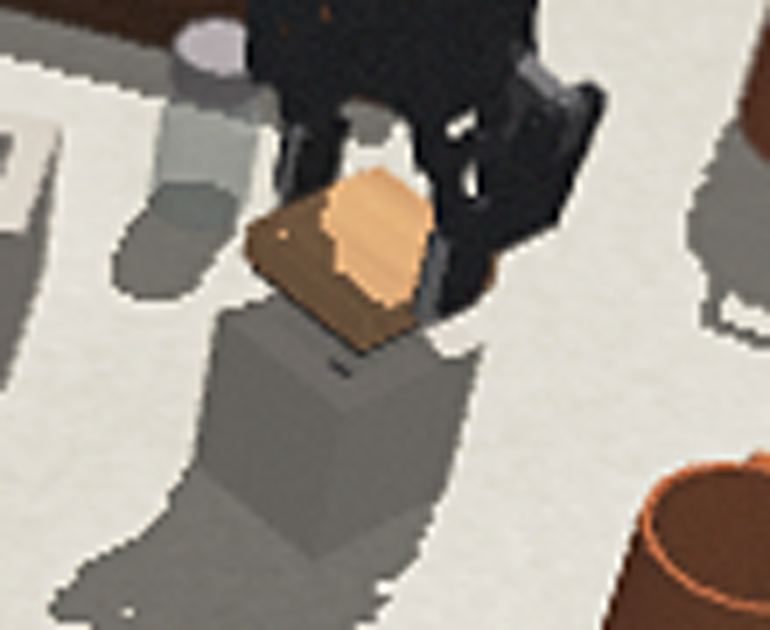

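View pics/t11.png

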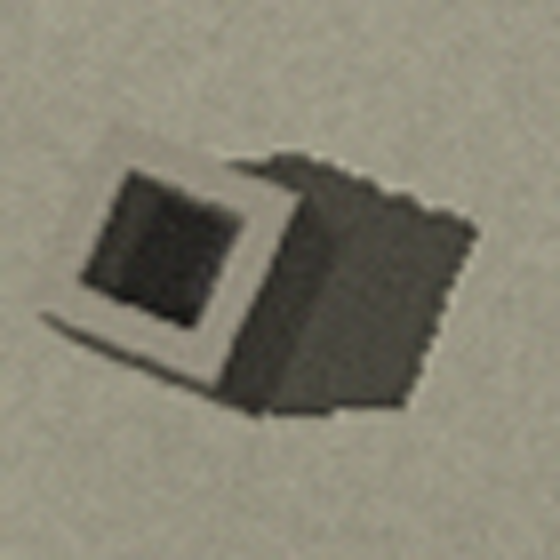

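```bash
python3 -c "
from fit0 import *
o=full([(303,192),(214,390),(42,310),(115,125)],145,155,8);i=full([(133,170),(243,215),(194,330),(80,283)],145,155,8)
a=rect(.066,.066,.07);b=rect(.04,.04,.07)
ss=full([(600,238),(668,288),(598,323),(532,272)],*SL);sso=full([(603,213),(713,295),(596,353),(487,270)],*SL)
p=[.6,.297,np.deg2rad(68)]
fit('both',[('top',a,o),('top',b,i),('scene',b,ss),('scene',a,sso)],p)
"
```

```text
both ['scene', 'top'] [600.24 296.56  68.75] rms 0.55
both ['scene'] [600.55 297.53  68.46] rms 0.24
both ['top'] [599.68 296.    68.96] rms 0.67
```

Emit:
move_arm:
  plan:
    - [-0.03, -0.06, 0.4, 0, 0, -0.003]
    - [0, 0, 0.3, 0, 0, 0]
    - [0, 0, 0, 0, 0, 0]
    - [0, 0, 0, 0, 0, 0]

```text
clock: 21.65
position: [0.5997, 0.2965, 0.0737]
tool_rot: [-3.141, 0.001, 1.194]
force: [-0.4, 0.1, -0.3]
grip_width: 0.0612
```

```bash
python3 -c "
from h import *
go(.6003,.2970,.0735,68.4)"
```

```text
t 21.65 p [0.5997 0.2965 0.0737] rpy [-1.7997e+02  3.0000e-02  6.8410e+01] w 0.0612 F [-0.4  0.1 -0.3] q7 -1.21
units [0.03 0.01 0.01] rows 1.0 turn units [-0.0002  0.0002  0.0001]
```

Emit:
move_arm:
  plan:
    - [0.02, 0.01, 0.03, 0, 0, 0]
    - [0, 0, 0, 0, 0, 0]
    - [0, 0, 0, 0, 0, 0]

```text
clock: 21.95
position: [0.6004, 0.297, 0.0734]
tool_rot: [-3.141, 0.0, 1.194]
force: [0.2, -0.0, -0.2]
grip_width: 0.061
```

Emit:
move_arm:
  plan:
    - [0, 0, 0.04, 0, 0, 0]
    - [0, 0, 0, 0, 0, 0]
    - [0, 0, 0, 0, 0, 0]

```text
clock: 22.25
position: [0.6005, 0.297, 0.073]
tool_rot: [3.141, -0.0, 1.194]
force: [-2.8, -1.4, 6.5]
grip_width: 0.0611
```

Emit:
move_arm:
  plan:
    - [0, 0, 0, 0, 0, 0]
    - [0, 0, 0, 0, 0, 0]
    - [0, 0, 0, 0, 0, 0]
    - [0, 0, 0, 0, 0, 0]
    - [0, 0, -0.2, 0, 0, 0]
  claw: -1

```text
clock: 22.75
position: [0.6001, 0.2968, 0.0771]
tool_rot: [-3.141, 0.001, 1.194]
force: [-0.8, -0.8, 0.4]
grip_width: 0.0858
```

Emit:
move_arm:
  plan:
    - [0, 0, -0.6, 0, 0, 0]
    - [0, 0, -1, 0, 0, 0]
    - [0, 0, -1, 0, 0, 0]
    - [0, 0, -1, 0, 0, 0]
    - [0, 0, -1, 0, 0, 0]

```text
clock: 23.25
position: [0.6004, 0.2971, 0.195]
tool_rot: [3.141, -0.001, 1.194]
force: [-0.1, 0.2, -0.4]
grip_width: 0.0857
```

```bash
python3 -c "
from h import *
go(.4826,-.0547,.18,4.3)
for n in('scene','top'):
    cv2.imwrite(f'pics/{n}13.png',viewer.grab_frame(n)[...,::-1])
crop('pics/scene13.png',330,110,90,80,8,'pics/s13.png')
crop('pics/scene12.png',190,170,90,80,8,'pics/s12o.png')
crop('pics/top12.png',270,195,75,75,8,'pics/t12o.png')
"
```

```text
t 23.25 p [0.6004 0.2971 0.195 ] rpy [ 1.7997e+02 -5.0000e-02  6.8420e+01] w 0.0857 F [-0.1  0.2 -0.4] q7 -1.15
units [-14.82   0.79   0.59] rows 15.0 turn units [-0.000e+00 -3.000e-04  3.562e-01]
```

View pics/s13.png

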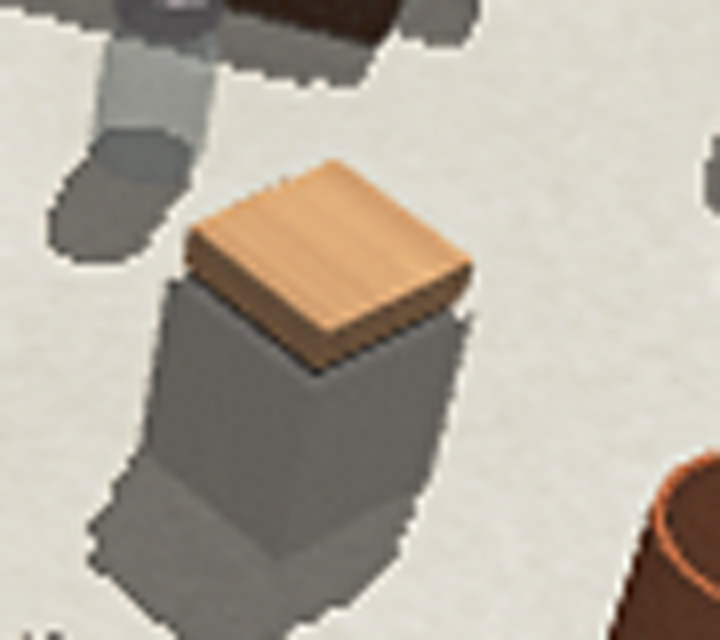

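View pics/s12o.png

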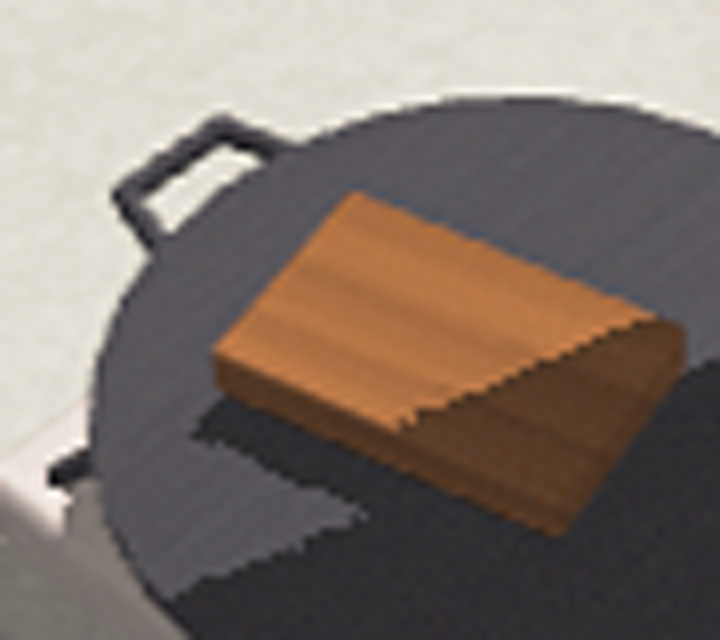

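View pics/t12o.png

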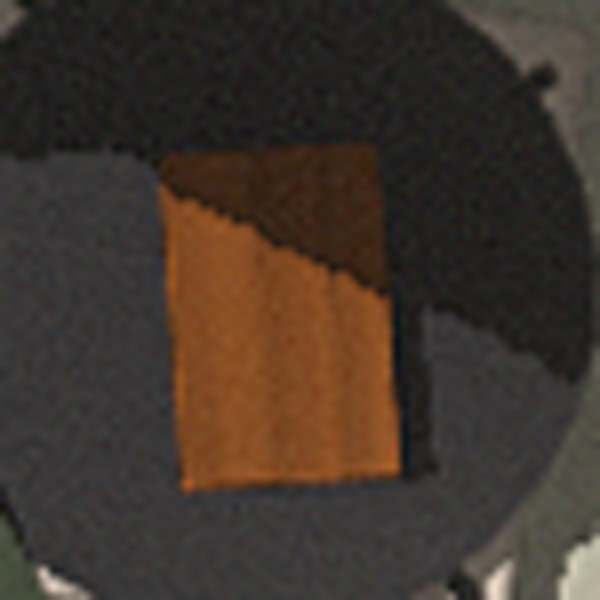

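Emit:
move_arm:
  plan:
    - [-0.99, 0.05, 0, 0, 0, 0]
    - [-0.99, 0.05, 0, 0, 0, 0]
    - [-0.99, 0.05, 0, 0, 0, 0]
    - [-0.99, 0.05, 0, 0, 0, 0]
    - [-0.99, 0.05, 0, 0, 0, 0]

```text
clock: 23.85
position: [0.5603, 0.1787, 0.1932]
tool_rot: [3.141, -0.0, 1.194]
force: [0.8, 0.1, 0.4]
grip_width: 0.0855
```

Emit:
move_arm:
  plan:
    - [-0.99, 0.05, 0, 0, 0, 0]
    - [-0.99, 0.05, 0, 0, 0, 0]
    - [-0.99, 0.05, 0, 0, 0, 0]
    - [-0.99, 0.05, 0, 0, 0, 0]
    - [-0.99, 0.05, 0, 0, 0, 0]

```text
clock: 24.35
position: [0.5206, 0.0613, 0.1931]
tool_rot: [3.141, -0.0, 1.194]
force: [1.0, 0.3, 0.5]
grip_width: 0.0851
```

Emit:
move_arm:
  plan:
    - [-0.99, 0.05, 0, 0, 0, 0]
    - [-0.99, 0.06, 0, 0, 0, 0]
    - [-0.98, 0.06, 0, 0, 0, 0]
    - [-0.98, 0.06, 0, 0, 0, 0]
    - [-0.98, 0.06, 0, 0, 0, 0]

```text
clock: 24.85
position: [0.4821, -0.0557, 0.1932]
tool_rot: [3.141, -0.0, 1.194]
force: [0.3, 0.7, -0.5]
grip_width: 0.0852
```

Emit:
move_arm:
  plan:
    - [0, 0, 0, 0, 0, 0.0445]
    - [0, 0, 0, 0, 0, 0.0445]
    - [0, 0, 0, 0, 0, 0.0445]
    - [0, 0, 0, 0, 0, 0.0445]
    - [0, 0, 0, 0, 0, 0.0445]

```text
clock: 25.35
position: [0.4825, -0.0547, 0.1931]
tool_rot: [3.141, -0.001, 0.489]
force: [0.6, 0.0, -0.0]
grip_width: 0.0851
```

Emit:
move_arm:
  plan:
    - [0, 0, 1, 0, 0, 0.0445]
    - [0, 0, 1, 0, 0, 0.0445]
    - [0, 0, 1, 0, 0, 0.0445]
    - [0, 0, 0, 0, 0, 0]
    - [0, 0, 0, 0, 0, 0]

```text
clock: 25.85
position: [0.4826, -0.0545, 0.1183]
tool_rot: [-3.141, 0.0, 0.08]
force: [0.6, 0.6, 0.7]
grip_width: 0.0856
```

```bash
python3 -c "
from fit0 import *
go(.4826,-.0547,.065,4.3)
cv2.imwrite('pics/top14.png',viewer.grab_frame('top')[...,::-1])
crop('pics/top14.png',130,150,90,150,4,'pics/t14.png')
m=rect(.062,.062,.09)
fit('sqlid',[('scene',m,full([(334,160),(473,262),(330,333),(188,230)],330,110,8))],[.6,.297,np.deg2rad(68)])
"
```

```text
t 25.85 p [ 0.4826 -0.0545  0.1183] rpy [-1.7999e+02  1.0000e-02  4.6100e+00] w 0.0856 F [0.6 0.6 0.7] q7 -1.61
units [0.   0.01 2.13] rows 3.0 turn units [-0.      0.0001  0.0017]
sqlid ['scene'] [601.09 296.67  68.85] rms 0.34
sqlid ['scene'] [601.09 296.67  68.85] rms 0.34
```

View pics/t14.png

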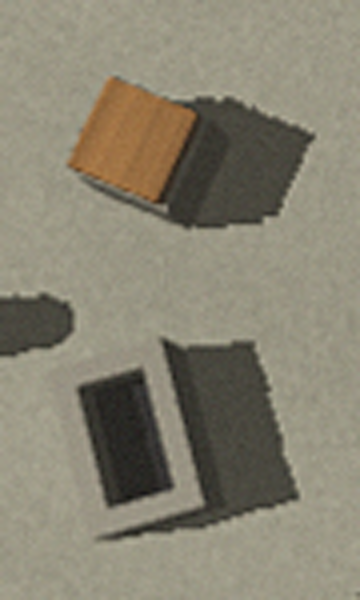

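Emit:
move_arm:
  plan:
    - [0, 0, 0.9, 0, 0, 0.0017]
    - [0, 0, 0.9, 0, 0, 0]
    - [0, 0, 0.33, 0, 0, 0]
    - [0, 0, 0, 0, 0, 0]
    - [0, 0, 0, 0, 0, 0]

```text
clock: 26.4
position: [0.483, -0.0549, 0.0654]
tool_rot: [3.142, -0.001, 0.071]
force: [-0.3, 0.1, -0.3]
grip_width: 0.0855
```

Emit:
move_arm:
  plan:
    - [0, 0, 0, 0, 0, 0]
    - [0, 0, 0, 0, 0, 0]
    - [0, 0, 0, 0, 0, 0]
    - [0, 0, 0, 0, 0, 0]
    - [0, 0, 0, 0, 0, 0]
  claw: 1
  force: 60

```text
clock: 26.9
position: [0.4831, -0.0549, 0.0656]
tool_rot: [3.141, -0.002, 0.07]
force: [-4.1, 0.4, 18.8]
grip_width: 0.0663
```

```bash
python3 -c "
from fit0 import *
go(.4173,.2982,.18,17.4)
crop('pics/top14.png',135,220,65,70,8,'pics/t14o.png')
"
```

```text
t 26.9 p [ 0.4831 -0.0549  0.0656] rpy [ 1.7998e+02 -1.0000e-01  4.0400e+00] w 0.0663 F [-4.1  0.4 18.8] q7 -1.65
units [ -1.62 -14.27  -4.58] rows 15.0 turn units [ 0.0002 -0.0005 -0.0742]
```

View pics/t14o.png

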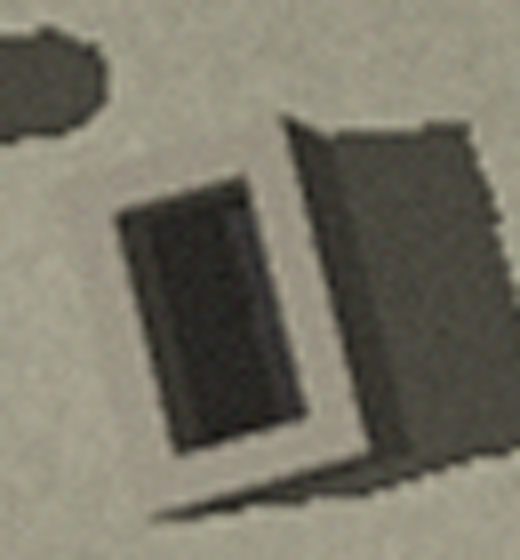

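```bash
python3 -c "
from fit0 import *
i=full([(116,214),(244,178),(305,412),(180,455)],135,220,8);o=full([(282,117),(370,452),(150,518)],135,220,8)
so=full([(140,88),(310,117),(295,170),(120,138)],*SL);soo=full([(120,65),(352,105),(322,198),(75,156)],*SL)
a=rect(.108,.072,.07);b=rect(.078,.042,.07)
fit('o',[('top',a,o),('top',b,i),('scene',b,so),('scene',a,soo)],[.4173,.2982,.3])
"
```

```text
o ['scene', 'top'] [417.28 297.89  17.72] rms 0.46
o ['scene'] [417.29 299.01  17.73] rms 0.37
o ['top'] [416.95 297.29  17.68] rms 0.46
```

Emit:
move_arm:
  plan:
    - [0, 0, -0.2, 0, 0, 0]
    - [0, 0, -0.6, 0, 0, 0]
    - [0, 0, -1, 0, 0, 0]
    - [0, 0, -1, 0, 0, 0]
    - [0, 0, -1, 0, 0, 0]

```text
clock: 27.4
position: [0.4824, -0.0548, 0.1608]
tool_rot: [-3.142, -0.0, 0.07]
force: [-0.1, 0.2, -1.7]
grip_width: 0.0664
```

Emit:
move_arm:
  plan:
    - [0, 0, -0.8, 0, 0, -0.037]
    - [0, 0, 0, 0, 0, -0.037]
    - [0, 0, 0, 0, 0, 0]
    - [0, 0, 0, 0, 0, 0]

```text
clock: 27.8
position: [0.4822, -0.055, 0.1793]
tool_rot: [-3.141, 0.0, 0.299]
force: [-0.2, 0.1, -1.0]
grip_width: 0.0662
```

```bash
python3 -c "
from h import *
go(.4173,.2982,.18,17.4)
for n in('scene','top'):
    cv2.imwrite(f'pics/{n}15.png',viewer.grab_frame(n)[...,::-1])
crop('pics/scene15.png',180,110,120,100,6,'pics/s15.png')"
```

```text
t 27.8 p [ 0.4822 -0.055   0.1793] rpy [-1.7999e+02  1.0000e-02  1.7130e+01] w 0.0662 F [-0.2  0.1 -1. ] q7 -1.4
units [  1.68 -14.26  -0.03] rows 15.0 turn units [-0.      0.0001 -0.0015]
```

View pics/s15.png

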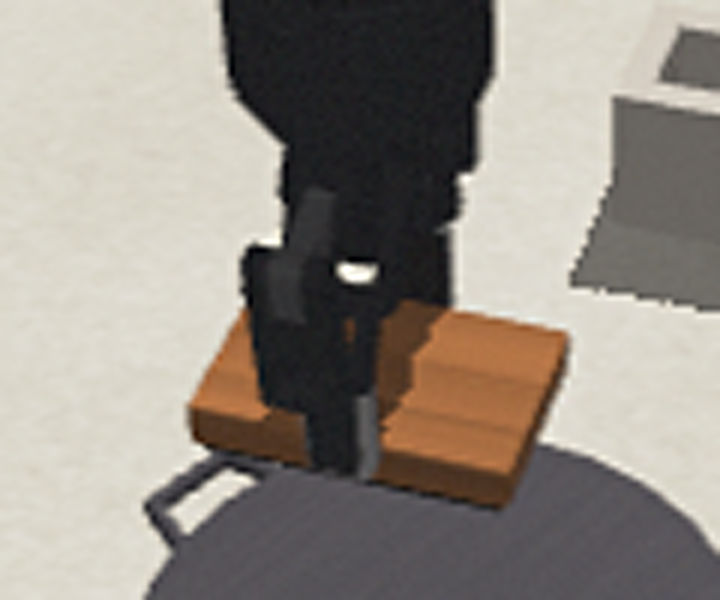

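Emit:
move_arm:
  plan:
    - [0.11, -0.95, 0, 0, 0, 0]
    - [0.11, -0.95, 0, 0, 0, 0]
    - [0.11, -0.95, 0, 0, 0, 0]
    - [0.11, -0.95, 0, 0, 0, 0]
    - [0.11, -0.95, 0, 0, 0, 0]

```text
clock: 28.4
position: [0.4597, 0.0636, 0.179]
tool_rot: [-3.141, 0.001, 0.301]
force: [-0.3, 0.7, -1.3]
grip_width: 0.0662
```

Emit:
move_arm:
  plan:
    - [0.11, -0.95, 0, 0, 0, 0]
    - [0.11, -0.95, 0, 0, 0, 0]
    - [0.11, -0.95, 0, 0, 0, 0]
    - [0.11, -0.95, 0, 0, 0, 0]
    - [0.11, -0.95, 0, 0, 0, 0]

```text
clock: 28.9
position: [0.4374, 0.1811, 0.179]
tool_rot: [3.142, 0.001, 0.301]
force: [-0.1, 0.1, -1.5]
grip_width: 0.0666
```

Emit:
move_arm:
  plan:
    - [0.11, -0.95, 0, 0, 0, 0]
    - [0.11, -0.95, 0, 0, 0, 0]
    - [0.12, -0.95, 0, 0, 0, 0]
    - [0.12, -0.95, 0, 0, 0, 0]
    - [0.12, -0.95, 0, 0, 0, 0]

```text
clock: 29.4
position: [0.4159, 0.2987, 0.1789]
tool_rot: [3.141, 0.001, 0.301]
force: [0.1, -0.2, -0.2]
grip_width: 0.0662
```

Emit:
move_arm:
  plan:
    - [0, 0, 0.9, 0, 0, -0.003]
    - [0, 0, 0.9, 0, 0, 0]
    - [0, 0, 0.9, 0, 0, 0]
    - [0, 0, 0.8, 0, 0, 0]
    - [0, 0, 0, 0, 0, 0]

```text
clock: 29.9
position: [0.415, 0.297, 0.0895]
tool_rot: [3.14, 0.004, 0.311]
force: [-0.5, -0.1, -0.2]
grip_width: 0.066
```

Emit:
move_arm:
  plan:
    - [0, 0, 0, 0, 0, 0]
    - [0, 0, 0, 0, 0, 0]
    - [0, 0, 0, 0, 0, 0]

```text
clock: 30.2
position: [0.4168, 0.298, 0.0927]
tool_rot: [-3.141, -0.001, 0.312]
force: [0.3, -0.1, -1.0]
grip_width: 0.0662
```

```bash
python3 -c "
from h import *
go(.4173,.2982,.0736,17.7)
for n in('scene','top'):
    cv2.imwrite(f'pics/{n}16.png',viewer.grab_frame(n)[...,::-1])
crop('pics/scene16.png',250,70,110,100,6,'pics/s16.png')"
```

```text
t 30.2 p [0.4168 0.298  0.0927] rpy [-1.7998e+02 -8.0000e-02  1.7860e+01] w 0.0662 F [ 0.3 -0.1 -1. ] q7 -2.23
units [0.02 0.   0.77] rows 1.0 turn units [-0.0001 -0.0004  0.0009]
```

View pics/s16.png

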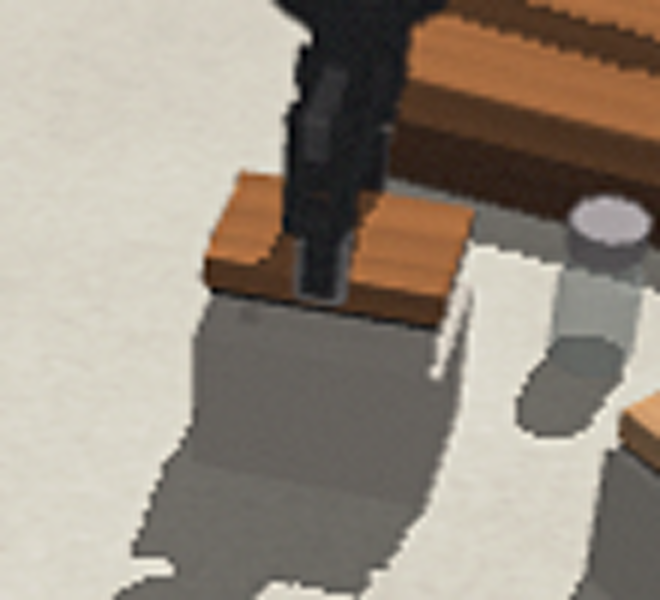

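Emit:
move_arm:
  plan:
    - [0.02, 0, 0.4, 0, 0, 0]
    - [0, 0, 0.3, 0, 0, 0]
    - [0, 0, 0, 0, 0, 0]
    - [0, 0, 0, 0, 0, 0]

```text
clock: 30.7
position: [0.4166, 0.2978, 0.0739]
tool_rot: [3.141, 0.001, 0.312]
force: [0.5, -1.0, -1.1]
grip_width: 0.066
```

Emit:
move_arm:
  plan:
    - [0, 0, 0.03, 0, 0, 0]
    - [0, 0, 0, 0, 0, 0]
    - [0, 0, 0, 0, 0, 0]

```text
clock: 31.0
position: [0.4169, 0.2979, 0.0736]
tool_rot: [-3.142, -0.0, 0.312]
force: [0.4, 0.4, -0.3]
grip_width: 0.0661
```

```bash
python3 -c "
from h import *
go(.4173,.2982,.0736,17.7)"
```

```text
t 31.0 p [0.4169 0.2979 0.0736] rpy [-1.800e+02 -1.000e-02  1.788e+01] w 0.0661 F [ 0.4  0.4 -0.3] q7 -2.24
units [ 0.02 -0.01  0.  ] rows 1.0 turn units [-0.    -0.     0.001]
```

Emit:
move_arm:
  plan:
    - [0.01, 0, 0.04, 0, 0, 0]
    - [0, 0, 0, 0, 0, 0]
    - [0, 0, 0, 0, 0, 0]

```text
clock: 31.3
position: [0.4172, 0.298, 0.0727]
tool_rot: [-3.142, -0.0, 0.312]
force: [-0.5, -1.0, 3.7]
grip_width: 0.0661
```

Emit:
move_arm:
  plan:
    - [0, 0, 0.02, 0, 0, 0]
    - [0, 0, 0, 0, 0, 0]
    - [0, 0, 0, 0, 0, 0]

```text
clock: 31.6
position: [0.4171, 0.298, 0.0726]
tool_rot: [3.142, -0.0, 0.312]
force: [-4.0, -3.4, 15.4]
grip_width: 0.0661
```

Emit:
move_arm:
  plan:
    - [0, 0, 0, 0, 0, 0]
    - [0, 0, 0, 0, 0, 0]
    - [0, 0, 0, 0, 0, 0]
    - [0, 0, 0, 0, 0, 0]
    - [0, 0, -0.2, 0, 0, 0]
  claw: -1

```text
clock: 32.1
position: [0.4168, 0.2978, 0.0768]
tool_rot: [3.141, 0.001, 0.312]
force: [-0.5, 0.8, -0.4]
grip_width: 0.085
```

Emit:
move_arm:
  plan:
    - [0, 0, -0.6, 0, 0, 0]
    - [0, 0, -1, 0, 0, 0]
    - [0, 0, -1, 0, 0, 0]
    - [0, 0, -1, 0, 0, 0]
    - [0, 0, -1, 0, 0, 0]

```text
clock: 32.6
position: [0.4169, 0.2979, 0.1935]
tool_rot: [-3.141, -0.0, 0.312]
force: [0.5, 0.1, 0.1]
grip_width: 0.0855
```

Emit:
move_arm:
  plan:
    - [0, 0.95, 0, 0, 0, 0]
    - [0, 0.95, 0, 0, 0, 0]
    - [0, 0.95, 0, 0, 0, 0]
    - [0, 0.95, 0, 0, 0, 0]
    - [0, 0.95, 0, 0, 0, 0]

```text
clock: 33.1
position: [0.4537, 0.1841, 0.1924]
tool_rot: [-3.142, -0.0, 0.312]
force: [-0.1, 0.7, 0.9]
grip_width: 0.0856
```

Emit:
move_arm:
  plan:
    - [0, 0.95, 0, 0, 0, 0]
    - [0, 0.95, 0, 0, 0, 0]
    - [0, 0.95, 0, 0, 0, 0]
    - [0, 0.95, 0, 0, 0, 0]
    - [0, 0, 0, 0, 0, 0]

```text
clock: 33.6
position: [0.4834, 0.0917, 0.1923]
tool_rot: [3.141, 0.0, 0.308]
force: [0.0, 0.7, 0.2]
grip_width: 0.0853
```

```bash
python3 -c "
from h import *
go(.4173,.2982,.0736,17.7)
for n in('scene','top'):
    cv2.imwrite(f'pics/{n}17.png',viewer.grab_frame(n)[...,::-1])
crop('pics/scene17.png',270,95,130,85,6,'pics/s17.png')
crop('pics/scene17.png',105,260,130,95,6,'pics/s17r.png')
crop('pics/top17.png',140,165,60,125,5,'pics/t17.png')
crop('pics/top17.png',375,180,60,100,6,'pics/t17r.png')"
```

```text
t 33.6 p [0.4834 0.0917 0.1923] rpy [179.94   0.    17.67] w 0.0853 F [0.  0.7 0.2] q7 -1.7
units [-0.01 -8.68  4.74] rows 9.0 turn units [ 0.0003  0.     -0.0002]
```

View pics/s17.png

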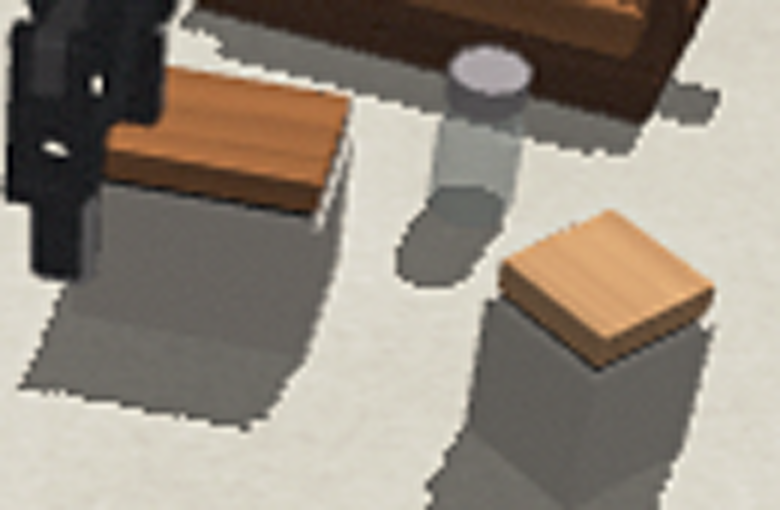

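View pics/s17r.png

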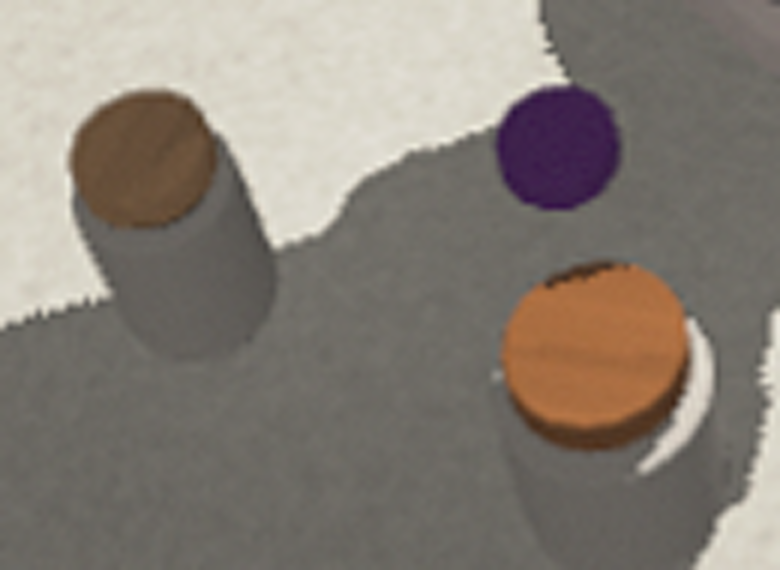

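View pics/t17.png

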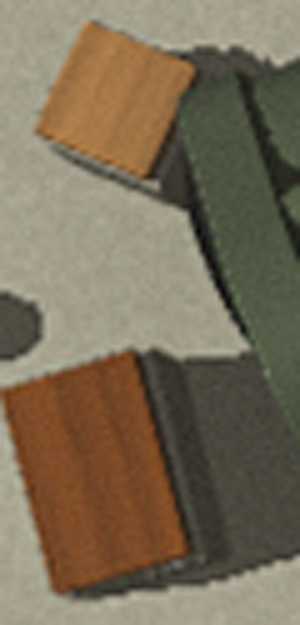

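View pics/t17r.png

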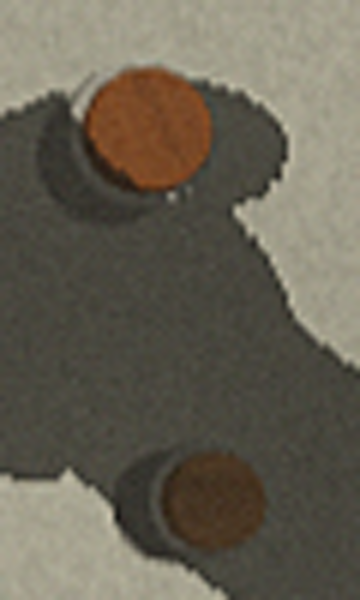

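```bash
python3 -c "
from fit0 import *
fit('obl (jar top 417.0 297.3 17.7)',[('top',rect(.104,.068,.09),full([(3,395),(133,350),(190,550),(57,593)],140,165,5))],[.417,.298,.309])
fit('sq (jar top 599.7 296.3, 68)',[('top',rect(.062,.062,.09),full([(88,20),(197,68),(150,178),(36,130)],140,165,5)),('scene',rect(.062,.062,.09),full([(611,208),(715,290),(605,338),(499,264)],270,95,6))],[.600,.297,1.19])
print('round jar top 567,-289.6 scene 568.6,-290.3');disc(.052,.09,(86,67,213,190),TR,(503,262,689,430),(105,260,6),[.568,-.29])
print('small jar top 413.9,-312.5 scene 414.9,-313.5');disc(.04,.09,(163,450,266,550),TR,(70,88,216,228),(105,260,6),[.414,-.313])
"
```

```text
obl (jar top 417.0 297.3 17.7) ['top'] [416.19 298.05  18.64] rms 0.64
obl (jar top 417.0 297.3 17.7) ['top'] [416.19 298.05  18.64] rms 0.64
sq (jar top 599.7 296.3, 68) ['scene', 'top'] [600.32 296.43  68.04] rms 0.46
sq (jar top 599.7 296.3, 68) ['scene'] [600.94 296.22  68.05] rms 0.43
sq (jar top 599.7 296.3, 68) ['top'] [599.72 296.38  68.03] rms 0.42
round jar top 567,-289.6 scene 568.6,-290.3
top [ 565.5 -288. ] [ 0.04 -0.13 -0.04  0.13]
scene [ 567.4 -289.6] [-0.28 -0.21  0.28  0.18]
small jar top 413.9,-312.5 scene 414.9,-313.5
top [ 413.6 -310.3] [ 0.31  0.03 -0.31 -0.03]
scene [ 418.4 -315.1] [ 0.31  1.93 -0.31 -1.78]
```

Emit:
move_arm:
  plan:
    - [0, 0.9, -0.6, 0, 0, 0]
    - [0, 0.9, -0.6, 0, 0, 0]
    - [0, 0.9, -0.6, 0, 0, 0]
    - [0, 0.9, -0.6, 0, 0, 0]
    - [0, 0, 0, 0, 0, 0]

```text
clock: 34.2
position: [0.5115, 0.0074, 0.2538]
tool_rot: [3.14, -0.002, 0.31]
force: [-0.1, 0.9, -0.4]
grip_width: 0.0854
```

Run:
```python
from fit0 import *
for n in('scene','top'):
    cv2.imwrite(f'pics/{n}18.png',viewer.grab_frame(n)[...,::-1])
c0,r0,s=270,95,6
crop('pics/scene18.png',c0,r0,130,85,s,'pics/s18.png')
im=cv2.imread('pics/s18.png')
q=proj('scene',world((.4173,.2990,np.deg2rad(17.73)),rect(.104,.068,.09)));q=((q-[c0,r0]+.5)*s-.5)
cv2.polylines(im,[q.round().astype(int)],True,(0,255,0),1)
q=proj('scene',world((.6006,.2975,np.deg2rad(68.46)),rect(.062,.062,.09)));q=((q-[c0,r0]+.5)*s-.5)
cv2.polylines(im,[q.round().astype(int)],True,(0,255,0),1);cv2.imwrite('pics/s18o.png',im)
c0,r0,s=105,260,6
crop('pics/scene18.png',c0,r0,130,95,s,'pics/s18r.png');im=cv2.imread('pics/s18r.png');th=np.linspace(0,6.283,80)
for x,y,D in((.5686,-.2903,.052),(.4149,-.3135,.04)):
    q=proj('scene',np.c_[x+D/2*np.cos(th),y+D/2*np.sin(th),0*th+.09]);q=((q-[c0,r0]+.5)*s-.5);cv2.polylines(im,[q.round().astype(int)],True,(0,255,0),1)
cv2.imwrite('pics/s18ro.png',im)
```

```text
(no output)
```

View pics/s18o.png

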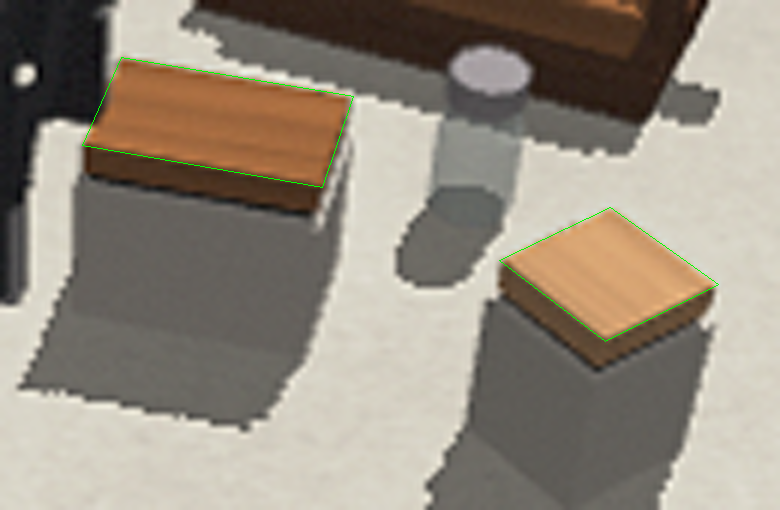

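View pics/s18ro.png

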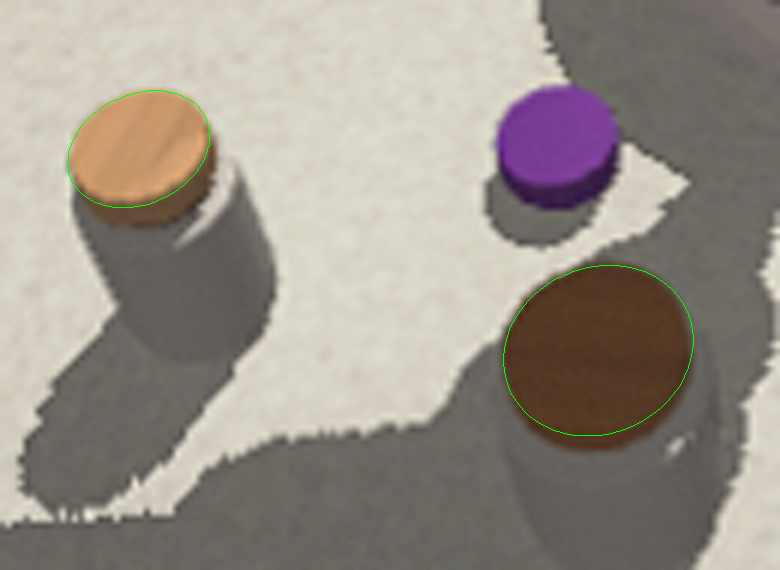

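View pics/scene18.png

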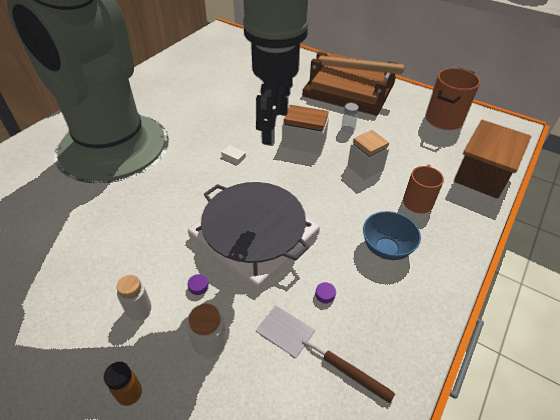

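All four lids line up with the outlines I drew for perfectly centred lids, to about 1 mm in the scene view. The comal is clear and the gripper is free, so I'm handing the job in.

```bash
python3 -c "
from workcell import workorder
print(workorder.job_done())"
```

```text
the job is handed in; nothing more can be done
None
```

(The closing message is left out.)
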